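Fit an extruder die and screw its retaining collar snug

TASK

Get the clay extruder ready: drop the die, boss upward, into the mouth of the upright barrel so that it lies flat on its seat, and let go of it. Then set the retaining collar over it and screw it down clockwise until it is snug, clamping the die firmly without overtightening, and let go. Leave the jar, the timer and the rubber kidney where they are.

Things in the scene. Friction and masses are not known exactly. Their poses are not given: they have to be found in the camera images.
- barrel: Extruder barrel: grey upright tube fixed on a round foot (100 mm across, 12 mm high). Origin on its axis at table height, z up. Tube 74 mm outside (70 mm over the top 6 mm), bore 63 mm. In the bore is a round spring-loaded seat, its top 52 to 56 mm above the table, set differently each time: found by feel. Pressed, the seat gives 1 mm per 8 N, up to 4 mm.
- barrel_rim (a point): Centre of the barrel's open mouth, level with its rim, 72 mm above the table. Axes as the barrel's. A tool chest (about 0.2 m high) stands at the right of the work, between it and the robot's start pose, and a tall clay bag behind: pass high over the chest.
- thread_start (a point): Upper end of one of the three ridges of the barrel's outside screw thread (right-hand), on the barrel's +x side, 40 mm from its axis, 64 mm above the table (ridge middle). The other two start 120 and 240 degrees round. Ridges are 3 mm thick, stand 5.5 mm out (85 mm across) and each fall clockwise, seen from above, over 150 degrees at 30 mm a full turn.
- die_mid (a point): Die: a plain steel disc, 60 mm across and 10 mm thick, lower edge chamfered, with a round boss on its middle (20 mm across, 32 mm high) to hold it by; 42 mm high in all, about 140 g. This point is on its axis, 21 mm above its underside; z is up.
- collar_mid (a point): Retaining collar, an aluminium screw ring 99 mm across, 57 mm high, about 220 g, 40 mm hole through. This point: on its axis, 28.5 mm above its underside; z up. Skirt 28 mm high, 89 mm bore; flange top 33 mm up. Inside, a tube 56 mm across ends 13 mm above the underside; it enters the barrel's bore and presses on the die's top.
- collar_neck (a point): Centre of the collar's hexagonal neck, its grip: 56 mm across flats, from 33 to 57 mm above the underside (this point 45 mm). Flats face the collar's +x and every 60 degrees. Snug is a clamping force of 8 to 32 N, felt as a turning moment of roughly 0.3 to 0.8 N m while turning, about half that once stopped; it stays where it is left.
- collar_stud (a point): Tip of one of three round studs (5 mm thick) pointing inward in the collar's skirt, on the collar's +x side, 38.5 mm from its axis and 4 mm above its underside; the others at 120 and 240 degrees. They rest on the ridges; turned clockwise each slides under the next ridge's start. 35 to 85 degrees later they start to clamp it on the die, stiffening over 48 degrees to a hard stop.
- jar: Glaze jar, green with a white lid, 49 mm across and 56 mm high, a bystander. Origin under its middle.
- kitchen_timer: Round timer, 64 mm across and 42 mm high, a bystander. Origin under its middle.
- kidney: Flat rubber kidney, 44 x 85 x 8 mm, a bystander. Origin under its middle.

How it is judged:
By the outcome, as a careful person would: the job done as asked, in the order asked, and still so for the second after the job is handed in, with the robot touching nothing.
It also fails if it takes over 67 s, if anything falls off the work surface, if the arm or the gripper's body presses on something with over 40 N, if the wrist force passes 120 N, or if a joint passes its speed limit or range.

ROBOT

A 6-joint arm with a two-finger parallel gripper is mounted at the origin on a cart in front of the work surface, level with it; the furniture and walls round the work are solid. World frame = base frame: x ahead of the robot, y to its left, z up, the work surface at z = 0. Lengths are in mm, angles in rad, forces in N, time in s.
With the tool pointing down it reaches from about 400 to 925 mm from the base axis. Payload 12.5 kg.
Tool frame: the origin (TCP) lies on the centre line of the jaws, within the pads' length; the fingertips stand 14 mm ahead of it and the grasp point (between the pads) lies 5 mm behind it; z points along the fingers, y is the direction in which the jaws open and shut (so a half turn about z gives the same grasp; the last joint's range is limited). The gripper opens to 95 mm and grips with 3 to 60 N. Pads are 20 mm wide; open, the fingers measure 119 mm over their backs; the gripper's body (75 mm by 180 mm) begins 59 mm behind the grasp point.
Start: joints at [-0.106, 0.491, 1.559, -0, 1.092, -0.106], TCP at [625.016, 0.021, 228.661] pointing down, gripper open.
Joint ranges: [-3.1, 3.1], [-0.84, 2.19], [0.05, 2.79], [-1.13, 4.28], [0.06, 2.93], [-2.69, 2.69]. Speed limits (rad/s): [2.22, 2.22, 2.79, 3.14, 3.14, 3.14].

INTERFACE

Orientations are given as [roll, pitch, yaw] about the fixed x, y, z axes, in that order (R = Rz(yaw) Ry(pitch) Rx(roll)).
In Python, from cell import * gives the robot as it stands.
- The arm moves only by the tool play_rows, never from a script. Its argument "moves" is a list of rows, each a list of 7 numbers: the shift along the tool's x, y, z in m, then the turn, a rotation vector about the tool's x, y, z in rad, then the opening in per cent of the stroke, from 0 (shut) to 100 (fully open). In form: [[tx, ty, tz, ax, ay, az, claw], ...]. A call has 1 to 8 rows; each row shifts and turns the pose as measured when the row begins, along the tool's axes as they then stand; what a row does not reach is not made up. A row lasts 1/10 s, in which the tool goes at most 50 mm and 8.59 degrees, less where a joint would pass 70% of its speed; a pose out of reach is approached as far as the arm can. A call is refused whole if a number of a shift passes 0.05 or a number of a turn 0.15, either way. A call with a gripper value outside its range is refused whole. The fingers move at their own pace and stop on an object; the grip force is fixed at half the most. Time passes only in rows, so rows that do not move let the fingers close. It gives the time, the measured TCP pose, the force and the opening at its end, in the units of the state.
- state(): the state, without advancing time (a new reading comes with each control period).
- read_camera(name): name is "scene" or "side" or "wrist"; returns a dict with "img" (420x560x3 uint8, red, green, blue), "fx", "fy", "cx", "cy" (pixels), "R" (3x3) and "t" (3): a world point X has camera coordinates R X + t. Camera axes: x right, y down, z forward; pixel columns grow to the right and rows downward; lengths in mm; the calibration is good to about 2 mm. The wrist camera is an equidistant fisheye: a pixel r from the principal point sees the ray r / f radians off the axis. A picture is of the moment at which its call begins. There is no depth.
- job_done(): hands the job in, once; it reports no verdict.
The state is a dict: "t": time; "joints": joint angles; "qvel": joint speeds; "tau": joint torques, N m; "eef_pos": TCP position; "tcp_rot": TCP orientation; "ft_force": force on the tool from outside, world axes, zero at the start; "moment": the same for the moment, N m; "opening": opening from 0.0 (shut) to 1.0 (fully open).
Only numpy, scipy, OpenCV 4.12 (cv2) and the standard library are available. Lean on these libraries where they do the work, as an engineer would, in place of code of your own. Each camera call takes 0.05 s, during which the arm holds its last target.

## Working session

There is one attempt and no reset: what is moved stays moved. The work goes in short steps, Python scripts to look and compute and a tool call to move; the robot and the scene stay as the last step left them, time stands still between calls to the robot, and variables do not carry over. Pictures are saved under pics/ and viewed, and the job is handed in when it is done.

Besides the shell and the picture viewer there is one more tool, called after "Request:" as name([rows], argument=value, ...), one row to a line, values as JSON. play_rows: Moves the arm, as the interface text tells. Its arguments: {"type":"object","properties":{"moves":{"type":"array"}},"required":["moves"]}

```bash
ls; mkdir -p pics
python3 - <<'E'
from cell import *
import cv2
print(state())
for n in ["scene","side","wrist"]:
    c=read_camera(n); cv2.imwrite(f"pics/{n}0.png",c["img"][:,:,::-1])
    print(n,c["fx"],c["fy"],c["cx"],c["cy"],c["R"],c["t"])
E
```

```text
pics
{'t': 0.0, 'joints': array([-1.05594013e-01,  4.91551280e-01,  1.55942044e+00, -6.34512730e-08,
        1.09167965e+00, -1.05598633e-01]), 'qvel': array([ 0.00085229, -0.00070573, -0.00088557,  0.00029195,  0.00085233,
       -0.00089163]), 'tau': array([-9.52334158e-04, -6.12640929e+01, -2.58175153e+01,  6.92750537e-02,
        4.83079045e-02, -1.38641695e-05]), 'eef_pos': array([6.24790474e+02, 4.86578117e-02, 2.28076868e+02]), 'tcp_rot': array([-3.14053983e+00, -1.11535060e-04,  1.57080092e+00]), 'ft_force': array([-0.40321337, -0.17471753,  0.52092924]), 'moment': array([ 0.02792984,  0.02566336, -0.01418269]), 'opening': 1.0026461378117761}
scene 441.5361775443306 441.5361775443306 282.0579854711326 217.28729990911387 [[-0.61935562 -0.78504282  0.01031477]
 [-0.65468016  0.50916585 -0.55869851]
 [ 0.43335033 -0.35278594 -0.82930669]] [573.17479561 236.98514453 795.39525909]
side 516.3756140050409 516.3756140050409 279.76826167458324 219.96016929901285 [[-0.93182603 -0.36260975 -0.01464299]
 [-0.14492312  0.40880606 -0.90104101]
 [ 0.3327124  -0.83749136 -0.43348667]] [ 634.85230345   22.81141719 1122.83664056]
wrist 325.19226210127806 325.19226210127806 282.0583326762621 210.5419046326154 [[ 9.99998936e-01  8.52312762e-04 -1.18352063e-03]
 [ 1.16277269e-03 -9.55747321e-01  2.94186518e-01]
 [-8.80407747e-04 -2.94187581e-01 -9.55747295e-01]] [-623.80290841  -33.09038941  392.55957132]
```

View pics/scene0.png

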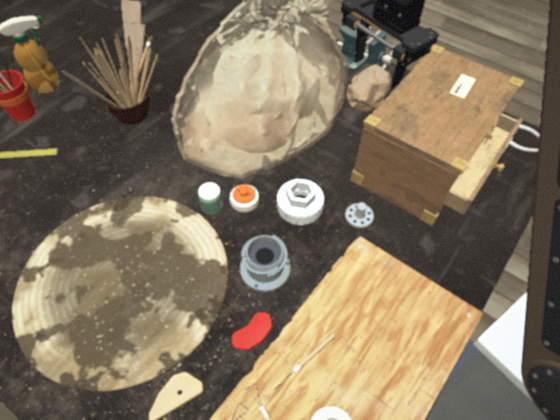

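View pics/side0.png

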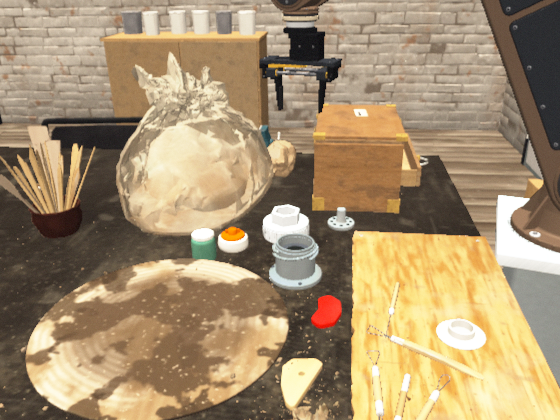

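View pics/wrist0.png

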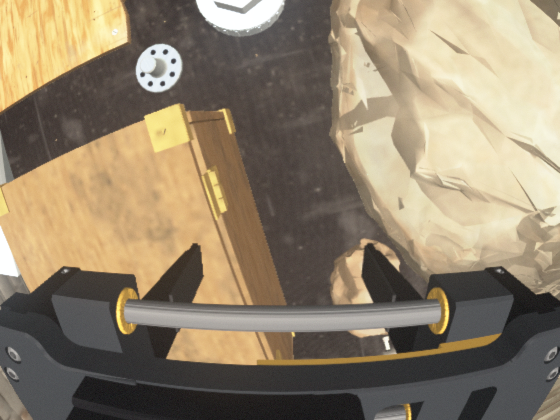

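```bash
cat > h.py <<'E'
from cell import *
import numpy as np, cv2
def bp(c,u,v,z):
    d=np.array([(u-c["cx"])/c["fx"],(v-c["cy"])/c["fy"],1]); R=np.array(c["R"]);t=np.array(c["t"])
    o=-R.T@t; d=R.T@d; return o+d*(z-o[2])/d[2]
def bpw(c,u,v,z):
    x,y=u-c["cx"],v-c["cy"]; r=np.hypot(x,y); th=r/c["fx"]
    d=np.array([x/r*np.sin(th),y/r*np.sin(th),np.cos(th)]); R=np.array(c["R"]);t=np.array(c["t"])
    o=-R.T@t; d=R.T@d; return o+d*(z-o[2])/d[2]
def pr(c,X,fish=False):
    p=np.array(c["R"])@np.array(X)+np.array(c["t"])
    if fish:
        r=np.hypot(p[0],p[1]); th=np.arctan2(r,p[2]); return np.array([c["cx"]+c["fx"]*th*p[0]/r,c["cy"]+c["fy"]*th*p[1]/r])
    return np.array([c["cx"]+c["fx"]*p[0]/p[2],c["cy"]+c["fy"]*p[1]/p[2]])
def crop(c,n,u0,v0,w,h,s):
    cv2.imwrite("pics/"+n,cv2.resize(c["img"][v0:v0+h,u0:u0+w,::-1],None,fx=s,fy=s,interpolation=cv2.INTER_CUBIC))
E
python3 - <<'E'
from h import *
for n in ["scene","side"]:
    im=cv2.imread(f"pics/{n}0.png")[:,:,::-1]
    crop({"img":im},n+"c.png",*((180,160,200,150,4) if n=="scene" else (180,190,200,150,4)))
E
python3 -c "
from h import *
c=read_camera('scene')
for n,u,v,z in [('die',360,215,5),('col',300,195,57),('bar',265,245,72),('jar',209,190,56),('tim',244,192,42),('kid',252,330,8)]: print(n,bp(c,u,v,z))
c=read_camera('side')
for n,u,v,z in [('die',341,223,5),('col',286,214,57),('bar',295,243,72),('jar',203,236,56),('tim',233,233,42),('kid',326,311,8)]: print(n,bp(c,u,v,z))
"
```

```text
die [475.61230625 141.94801718   5.        ]
col [567.25355539 236.20085689  57.        ]
bar [509.14626444 370.01515375  72.        ]
jar [693.73455649 376.74363923  56.        ]
tim [654.17498182 316.91975363  42.        ]
kid [412.18060675 474.41060393   8.        ]
die [478.36577486 141.52545097   5.        ]
col [572.16544549 242.00991835  57.        ]
bar [501.44380287 383.00084219  72.        ]
jar [689.34667049 388.1999606   56.        ]
tim [652.62233286 332.57068745  42.        ]
kid [412.9690547  477.69949816   8.        ]
```

View pics/scenec.png

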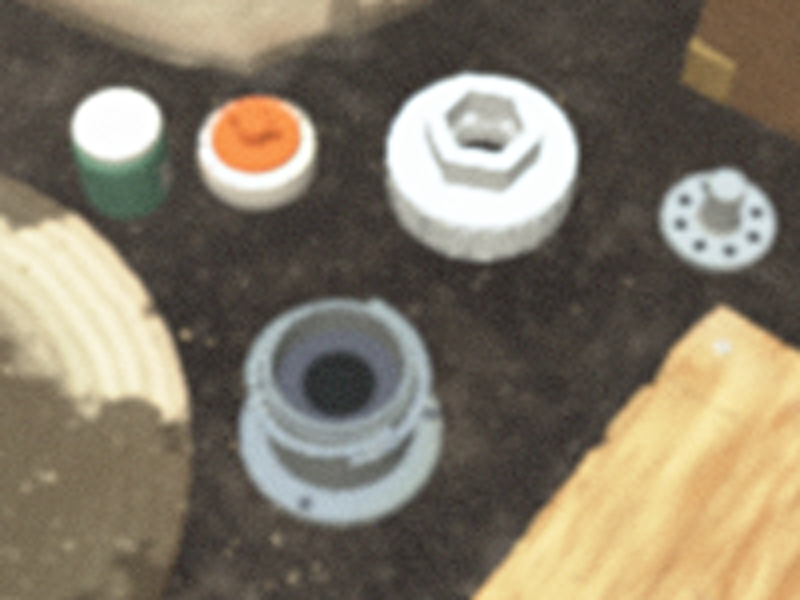

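View pics/sidec.png

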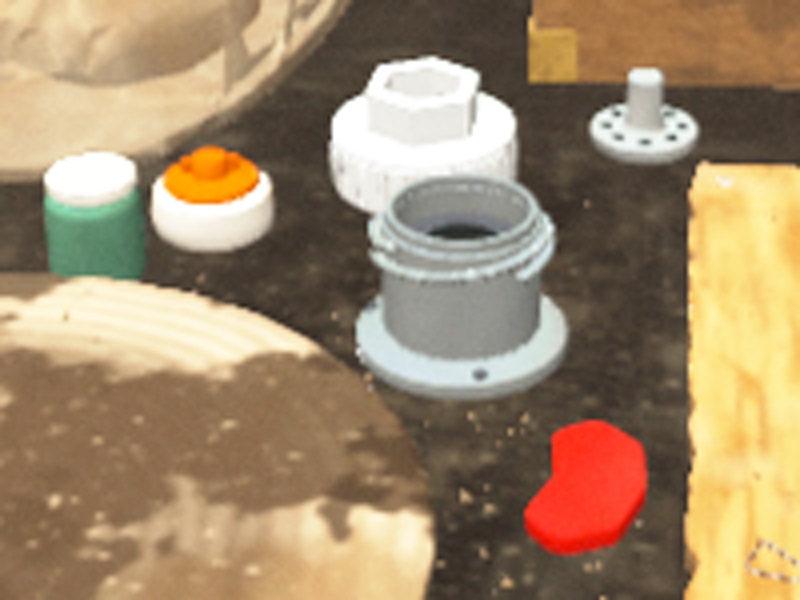

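```bash
cat > fit.py <<'E'
from h import *
from scipy.optimize import least_squares
C={n:read_camera(n) for n in ["scene","side"]}
O={"scene":(180,160,4),"side":(180,190,4)}
a=np.linspace(0,2*np.pi,360)
def ext(c,x,y,z,R,k):
    P=np.array([pr(c,[x+R*np.cos(t),y+R*np.sin(t),z]) for t in a])
    return {"l":P[:,0].min(),"r":P[:,0].max(),"t":P[:,1].min(),"b":P[:,1].max()}[k]
def fit(M,x0):
    def f(p):
        r=[]
        for cam,k,val,z,R in M:
            u0,v0,s=O[cam]; m=val/s+(u0 if k in"lr" else v0)-(0.5-0.5/s)
            r.append(ext(C[cam],p[0],p[1],z,R,k)-m)
        return r
    s=least_squares(f,x0); print(s.x.round(1),np.round(s.fun,1))
    for cam in C:
        s2=least_squares(lambda p:[q for q,m in zip(f(p),M) if m[0]==cam],x0); print("  ",cam,s2.x.round(1))
    return s.x
sc,si="scene","side"
fit([(sc,"l",660,10,30),(sc,"r",777,10,30),(sc,"t",170,10,30),(sc,"b",271,2,30),(sc,"l",702,42,10),(sc,"r",746,42,10),(sc,"t",167,42,10),
 (si,"l",589,8,30),(si,"r",699,8,30),(si,"b",163,2,30),(si,"l",628,42,10),(si,"r",664,42,10),(si,"t",68,42,10)],[476,142])
fit([(sc,"l",386,30,49.5),(sc,"r",580,30,49.5),(sc,"t",73,33,49.5),(si,"l",330,28,49.5),(si,"r",518,28,49.5)],[570,240])
fit([(sc,"l",240,6,50),(sc,"r",443,6,50),(sc,"b",523,0,50),(sc,"l",272,72,31.5),(sc,"r",407,72,31.5),
 (si,"l",355,6,50),(si,"r",569,6,50),(si,"b",398,0,50),(si,"l",386,72,35),(si,"r",540,72,35),(si,"t",175,72,35)],[505,370])
def cen(cam,pts,z):
    u0,v0,s=O[cam]; Q=np.array([bp(C[cam],u/s+u0-.4,v/s+v0-.4,z)[:2] for u,v in pts]); c=Q.mean(0)
    print("hex",c.round(1),np.hypot(*(Q-c).T).round(1),np.degrees(np.arctan2(*(Q-c).T[::-1])).round(1)%60)
cen(sc,[(472,90),(521,94),(540,127),(509,166),(441,158),(427,123)],57)
cen(si,[(432,57),(480,72),(474,103),(421,110),(366,95),(377,64)],57)
E
python3 fit.py
```

```text
[478.3 144.5] [-0.1 -1.1 -0.  -0.1  1.1 -0.3 -0.5  0.4 -0.1  0.4  0.1  0.2  0.1]
   scene [477.8 144.7]
   side [478.9 143.5]
[579.  224.8] [ 0.7 -1.4 -0.3  0.9 -0.2]
   scene [577.7 225. ]
   side [569.4 252.6]
[503.2 376.3] [ 0.1 -0.2 -0.3 -0.4 -0.2  0.5  0.2  0.5  0.1 -0.1 -0.9]
   scene [502.5 376.4]
   side [503.3 376.9]
hex [573.9 228.3] [24.6 28.8 28.5 28.1 31.  30.2] [36.6 39.4 50.9 46.2 33.7 48.5]
hex [579. 225.] [34.4 32.7 36.2 33.5 34.3 36.5] [44.2 45.4 35.8 47.2 45.6 36.3]
```

Run:
```python
from h import *
c=read_camera("scene")
for z,L in [(200,[(437,47),(522,82),(368,122),(455,163)]),(0,[(354,182),(432,218)]),(0,[(180,150),(200,165),(230,173),(260,172),(300,158)]),(100,[(345,100),(320,130),(174,115)]),(200,[(345,60),(200,60)])]:
    for p in L: print(z,p,bp(c,*p,z)[:2].round())
c=read_camera("wrist")
for z in (0,100,200):
  for p in [(335,80),(335,130),(370,230)]: print("w",z,p,bpw(c,*p,z)[:2].round())
for p in [(187,105),(150,125),(187,150),(293,350)]: print("chest",p,bpw(c,*p,200)[:2].round())
print("die",bpw(c,159,69,10),"boss",bpw(c,148,69,42))
s=state(); print(s['joints'])
```

```text
200 (437, 47) [ 615. -182.]
200 (522, 82) [ 433. -230.]
200 (368, 122) [542.  99.]
200 (455, 163) [376.  50.]
0 (354, 182) [552.  86.]
0 (432, 218) [377.  22.]
0 (180, 150) [878. 348.]
0 (200, 165) [809. 335.]
0 (230, 173) [746. 294.]
0 (260, 172) [706. 238.]
0 (300, 158) [683. 137.]
100 (345, 100) [690.   4.]
100 (320, 130) [652. 112.]
100 (174, 115) [885. 338.]
200 (345, 60) [704.   8.]
200 (200, 60) [890. 250.]
w 0 (335, 80) [686. 125.]
w 0 (335, 130) [687.  66.]
w 0 (370, 230) [738. -60.]
w 100 (335, 80) [670. 115.]
w 100 (335, 130) [670.  71.]
w 100 (370, 230) [708. -23.]
w 200 (335, 80) [654. 104.]
w 200 (335, 130) [654.  75.]
w 200 (370, 230) [679.  15.]
chest (187, 105) [570.  91.]
chest (150, 125) [546.  81.]
chest (187, 150) [569.  64.]
chest (293, 350) [632. -80.]
die [478.71433076 143.83435184  10.        ] boss [477.91955426 140.22470041  42.        ]
[-1.05604724e-01  4.90975773e-01  1.55899293e+00  3.11689843e-05
  1.09168717e+00 -1.05566936e-01]
```

Request:
play_rows([
  [0, 0, -0.05, 0, 0, 0, 100],
  [0, -0.01, -0.04, 0, 0, 0, 100],
  [0.04, -0.045, 0, 0, 0, -0.12, 60],
  [0.045, -0.045, 0, 0, 0, -0.12, 60],
  [0.045, -0.04, 0, 0, 0, 0, 60],
  [0, 0, 0, 0, 0, 0, 60],
])

```text
t: 1.05
eef_pos: [490.7, 95.8, 320.2]
tcp_rot: [-3.141, -0.001, 1.818]
ft_force: [0.7, -0.0, 0.3]
opening: 0.723
```

Run:
```python
from h import *
c=read_camera("wrist"); s=state(); print(s['t'],s['eef_pos'],s['tcp_rot'],s['joints'],s['opening'],s['ft_force'],s['moment'])
cv2.imwrite("pics/w1.png",c["img"][:,:,::-1])
for X in [(478.3,144.3,42),(503,376.5,72),(578,225.5,57)]: print(pr(c,X,True))
```

```text
1.1 [492.73357902  94.8363563  320.28991071] [ 3.14120985e+00 -6.59538441e-04  1.81767431e+00] [ 5.80578622e-02  2.24568143e-01  1.72113803e+00  7.73464627e-04
  1.19563438e+00 -1.89103324e-01] 0.6812345409962809 [ 0.36993504 -0.16617817  0.31649739] [ 0.00132667 -0.06185947  0.01132677]
[282.59878954 139.46349619]
[346.59217316 -22.75764138]
[372.41948513 101.20856531]
```

View pics/w1.png

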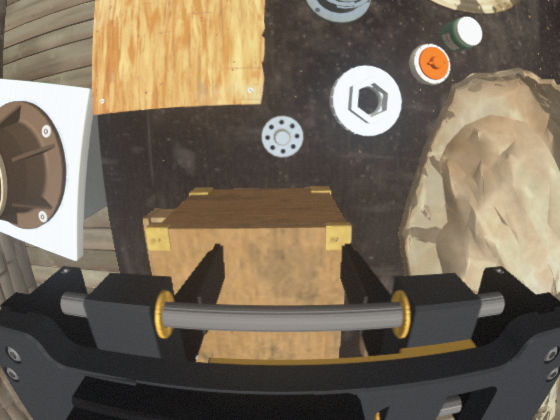

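Run:
```python
from h import *
im=cv2.imread("pics/w1.png")[:,:,::-1]
crop({"img":im},"w1c.png",250,55,160,110,5)
```

```text
(no output)
```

View pics/w1c.png

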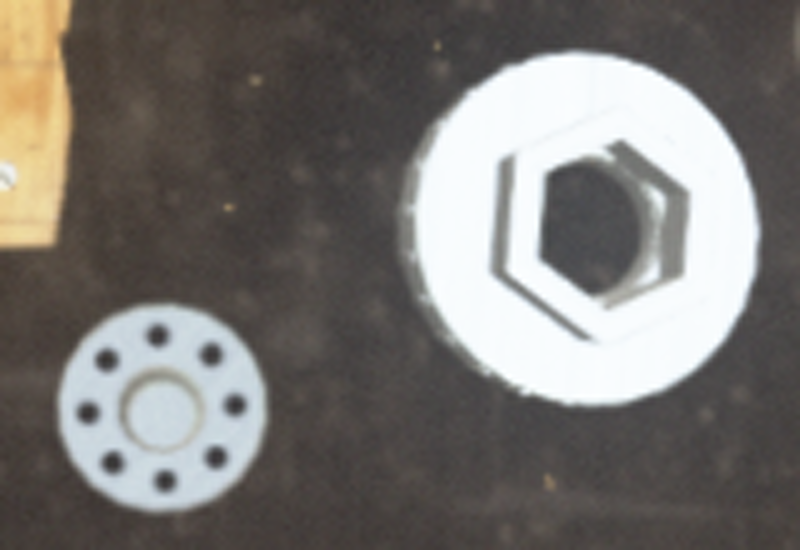

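Run:
```python
from h import *
c=read_camera("wrist"); s=state(); print(s['eef_pos'])
f=lambda u,v,z:bpw(c,250+u/5-.4,55+v/5-.4,z)[:2]
print("boss",f(163,413,42),"disc",f(162,408,10))
print("flange",f((417+760)/2,(50+408)/2,33),f(417,229,33)-f(760,229,33))
Q=np.array([f(*p,57) for p in [(513,155),(508,265),(602,338),(703,297),(705,180),(622,107)]]);m=Q.mean(0)
print(m,np.hypot(*(Q-m).T),np.degrees(np.arctan2(*(Q-m).T[::-1]))%60)
e=f(690,187,57)-f(685,277,57);print(np.degrees(np.arctan2(e[1],e[0]))%60)
e=f(513,155,57)-f(508,265,57);print(np.degrees(np.arctan2(e[1],e[0]))%60)
```

```text
[494.20074218  94.04035982 320.10583783]
boss [479.51102587 146.05552753] disc [479.47018516 145.13613965]
flange [579.43744166 226.05022321] [-94.13170533 -29.7639407 ]
[578.83114068 226.66950217] [31.0537898  29.97828157 30.53266277 31.83304411 29.25264783 31.29334947] [42.15859516 38.80382585 41.39548404 39.70557006 41.38329742 39.03759123]
42.20156764550127
42.35392704985037
```

Request:
play_rows([
  [0.03, -0.001, 0, 0, 0, 0, 50],
  [0.023, -0.001, 0, 0, 0, 0, 50],
  [0, 0, 0.04, 0, 0, 0, 50],
  [0, 0, 0, 0, 0, 0, 50],
])

```text
t: 1.55
eef_pos: [483.9, 144.4, 279.2]
tcp_rot: [3.139, 0.0, 1.812]
ft_force: [0.3, -0.2, 0.1]
opening: 0.505
```

```bash
cat > st.py <<'E'
from h import *
def tgt(x,y,z=None):
    s=state(); p=s['eef_pos']; w=s['tcp_rot'][2]; dx,dy=x-p[0],y-p[1]
    print("t",round(s['t'],2),"pos",p.round(1),"rpy",s['tcp_rot'].round(4),"j",s['joints'].round(2),"F",s['ft_force'].round(1),"M",s['moment'].round(2),"op",round(s['opening'],3))
    print("tx %.1f ty %.1f"%(dx*np.cos(w)+dy*np.sin(w),dx*np.sin(w)-dy*np.cos(w)), "" if z is None else "tz %.1f"%(p[2]-z))
E
python3 -c "
from st import *; tgt(479,145,28)"
```

```text
t 1.55 pos [483.9 144.4 279.2] rpy [3.1387e+00 5.0000e-04 1.8115e+00] j [ 0.16  0.27  1.78 -0.    1.09 -0.08] F [ 0.3 -0.2  0.1] M [ 0.03 -0.08  0.02] op 0.505
tx 1.8 ty -4.6 tz 251.2
```

Request:
play_rows([
  [0.001, -0.004, 0.045, 0, 0, 0, 48],
  [0, 0, 0.045, 0, 0, 0, 48],
  [0, 0, 0.045, 0, 0, 0, 48],
  [0, 0, 0.03, 0, 0, 0, 48],
  [0, 0, 0, 0, 0, 0, 48],
])

```text
t: 2.05
eef_pos: [490.0, 141.7, 114.2]
tcp_rot: [3.13, 0.002, 1.806]
ft_force: [-0.0, -0.8, 0.0]
opening: 0.479
```

```bash
python3 -c "
from st import *; tgt(479,145,28)
c=read_camera('wrist');cv2.imwrite('pics/w2.png',c['img'][:,:,::-1]);print(pr(c,(479,145,42),True))"
```

```text
t 2.05 pos [490.  141.7 114.2] rpy [3.1304e+00 1.5000e-03 1.8056e+00] j [ 0.15  0.49  1.96 -0.    0.68 -0.08] F [-0.  -0.8  0. ] M [-0.   -0.03 -0.  ] op 0.479
tx 5.8 ty -10.0 tz 86.2
[268.32637257 221.35379554]
```

View pics/w2.png

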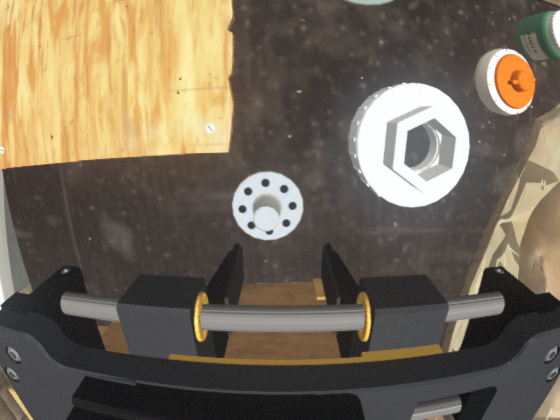

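Request:
play_rows([
  [0.006, -0.01, 0, 0.011, -0.0015, 0, 48],
  [0, 0, 0.02, 0, 0, 0, 48],
  [0, 0, 0.02, 0, 0, 0, 48],
  [0, 0, 0, 0, 0, 0, 48],
])

```text
t: 2.5
eef_pos: [483.2, 145.7, 82.9]
tcp_rot: [3.13, 0.004, 1.804]
ft_force: [-0.3, -0.9, 0.4]
opening: 0.48
```

```bash
python3 -c "
from st import *; tgt(479,145,28)
c=read_camera('wrist');crop(c,'w3.png',180,150,200,150,4);print((pr(c,(479,145,42),True)-[180,150])*4)"
```

```text
t 2.5 pos [483.2 145.7  82.9] rpy [3.1298 0.0043 1.8037] j [ 0.16  0.53  2.   -0.01  0.6  -0.06] F [-0.3 -0.9  0.4] M [0.04 0.04 0.03] op 0.48
tx 0.3 ty -4.2 tz 54.9
[382.63948038 378.45366161]
```

View pics/w3.png

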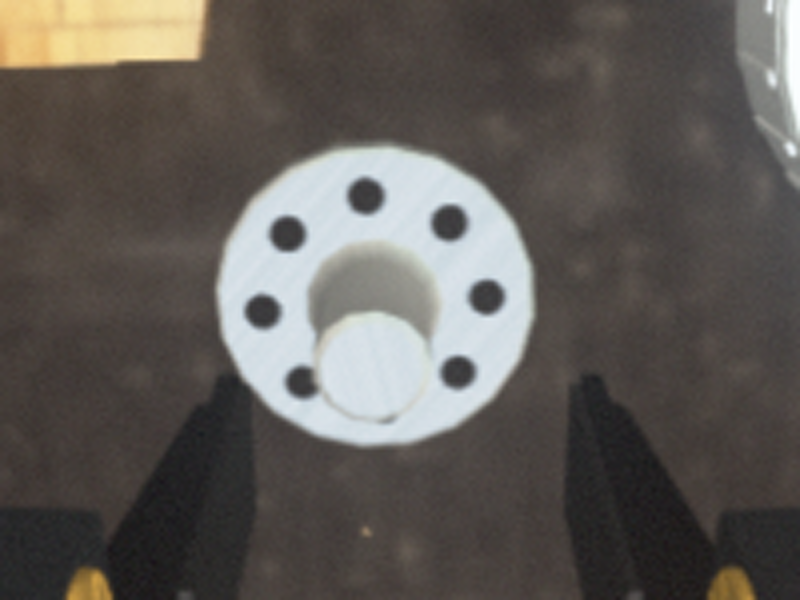

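```bash
python3 -c "
from st import *
c=read_camera('wrist')
b=bpw(c,180+373/4-.4,150+367/4-.4,42);print(b, bpw(c,180+376/4-.4,150+296/4-.4,10)); tgt(b[0],b[1],28)"
```

```text
[477.42664904 146.54286698  42.        ] [477.34020396 147.53396334  10.        ]
t 2.6 pos [484.  145.8  84.2] rpy [3.1274 0.0045 1.8038] j [ 0.16  0.53  2.   -0.01  0.6  -0.06] F [-0.1 -1.1  0.3] M [ 0.   -0.02  0.01] op 0.478
tx 2.2 ty -6.2 tz 56.2
```

Request:
play_rows([
  [0.001, -0.006, 0, 0.014, -0.003, 0, 48],
  [0, 0, 0, 0, 0, 0, 48],
  [0, 0, 0.015, 0, 0, 0, 48],
  [0, 0, 0, 0, 0, 0, 48],
])

```text
t: 3.0
eef_pos: [478.9, 145.8, 73.7]
tcp_rot: [3.136, 0.008, 1.804]
ft_force: [-0.0, 0.1, 0.6]
opening: 0.478
```

```bash
python3 -c "
from st import *; tgt(478,146,28)"
```

```text
t 3.0 pos [478.9 145.8  73.7] rpy [3.1363 0.0084 1.8039] j [ 0.17  0.55  2.01 -0.01  0.58 -0.05] F [-0.   0.1  0.6] M [ 0.01 -0.   -0.05] op 0.478
tx 0.4 ty -0.8 tz 45.7
```

Request:
play_rows([
  [0, -0.001, 0.015, 0.005, 0.008, 0, 48],
  [0, -0.001, 0.015, 0.002, 0, 0, 48],
  [0, -0.001, 0.012, 0, 0, 0, 48],
  [0, 0, 0, 0, 0, 0, 48],
])

```text
t: 3.4
eef_pos: [476.7, 145.0, 30.7]
tcp_rot: [-3.141, -0.001, 1.804]
ft_force: [-0.3, 0.1, -0.3]
opening: 0.483
```

```bash
python3 -c "
from st import *; tgt(478,146,28)"
```

```text
t 3.4 pos [476.7 145.   30.7] rpy [-3.1415e+00 -9.0000e-04  1.8039e+00] j [ 0.16  0.62  2.04  0.    0.48 -0.07] F [-0.3  0.1 -0.3] M [-0.01 -0.04  0.02] op 0.483
tx 0.6 ty 1.5 tz 2.7
```

Request:
play_rows([
  [0.0006, 0.001, 0.002, 0, 0, 0, 40],
  [0, 0, 0, 0, 0, 0, 20],
  [0, 0, 0, 0, 0, 0, 10],
  [0, 0, 0, 0, 0, 0, 10],
  [0, 0, 0, 0, 0, 0, 10],
])

```text
t: 3.9
eef_pos: [478.1, 146.0, 29.6]
tcp_rot: [3.141, -0.001, 1.804]
ft_force: [0.1, 0.7, -1.7]
opening: 0.202
```

```bash
python3 -c "
from st import *; tgt(478,146,28)
c=read_camera('wrist');crop(c,'w4.png',180,150,200,150,4)"
```

```text
t 3.9 pos [478.1 146.   29.6] rpy [ 3.1408e+00 -1.2000e-03  1.8038e+00] j [ 0.16  0.63  2.04  0.    0.48 -0.07] F [ 0.1  0.7 -1.7] M [-0.   -0.02 -0.06] op 0.202
tx 0.0 ty -0.1 tz 1.6
```

View pics/w4.png

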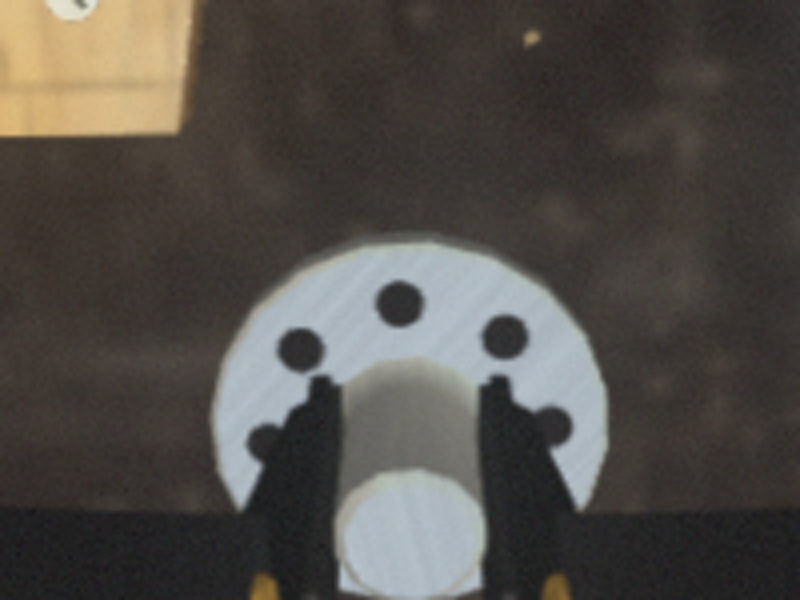

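Request:
play_rows([
  [0, 0, -0.03, 0, 0, 0, 10],
  [0, 0, -0.045, 0, 0, 0, 10],
  [0, 0, -0.045, 0, 0, 0, 10],
  [0.03, 0, -0.02, 0, 0, 0, 10],
  [0.045, 0.01, 0, 0, 0, 0, 10],
  [0.045, 0.015, 0, 0, 0, 0, 10],
  [0.045, 0.015, 0, 0, 0, 0, 10],
  [0, 0, 0, 0, 0, 0, 10],
])

```text
t: 4.75
eef_pos: [478.7, 320.8, 177.2]
tcp_rot: [3.139, -0.003, 1.799]
ft_force: [0.2, -1.1, -2.1]
opening: 0.2
```

```bash
python3 -c "
from st import *; tgt(503,376.5,130)"
```

```text
t 4.75 pos [478.7 320.8 177.2] rpy [ 3.1393 -0.0034  1.7995] j [0.47 0.48 1.74 0.   0.92 0.24] F [ 0.2 -1.1 -2.1] M [-0.03  0.01  0.04] op 0.2
tx 48.8 ty 36.3 tz 47.2
```

Request:
play_rows([
  [0.025, 0.018, 0, 0, 0, 0, 10],
  [0.022, 0.018, 0, 0, 0, 0, 10],
  [0, 0, 0, 0, 0, 0, 10],
  [0, 0, 0, 0, 0, 0, 10],
])

```text
t: 5.15
eef_pos: [502.0, 376.2, 176.4]
tcp_rot: [-3.141, -0.002, 1.802]
ft_force: [-0.3, -0.2, -1.6]
opening: 0.202
```

```bash
python3 -c "
from st import *; tgt(503,376.5,130)
c=read_camera('wrist');cv2.imwrite('pics/w5.png',c['img'][:,:,::-1])
for n in ['scene','side']:
    d=read_camera(n);crop(d,n+'5.png',180,150,200,150,4)
a=np.linspace(0,6.28,12)
for z,R in ((72,31.5),(72,35),(12,50)): print(z,[pr(c,(503+R*np.cos(q),376.5+R*np.sin(q),z),True).round(0).tolist() for q in a[:-1:3]])
"
```

```text
t 5.15 pos [502.  376.2 176.4] rpy [-3.1409e+00 -2.0000e-03  1.8022e+00] j [0.54 0.55 1.61 0.   0.98 0.3 ] F [-0.3 -0.2 -1.6] M [-0.   -0.06 -0.02] op 0.202
tx 0.1 ty 1.0 tz 46.4
72 [[320.0, 224.0], [288.0, 179.0], [247.0, 217.0], [291.0, 249.0]]
72 [[324.0, 224.0], [288.0, 175.0], [243.0, 218.0], [292.0, 253.0]]
12 [[331.0, 208.0], [288.0, 149.0], [235.0, 200.0], [293.0, 242.0]]
```

View pics/w5.png

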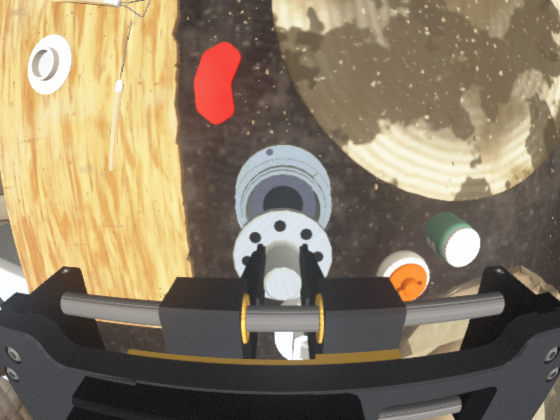

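View pics/scene5.png

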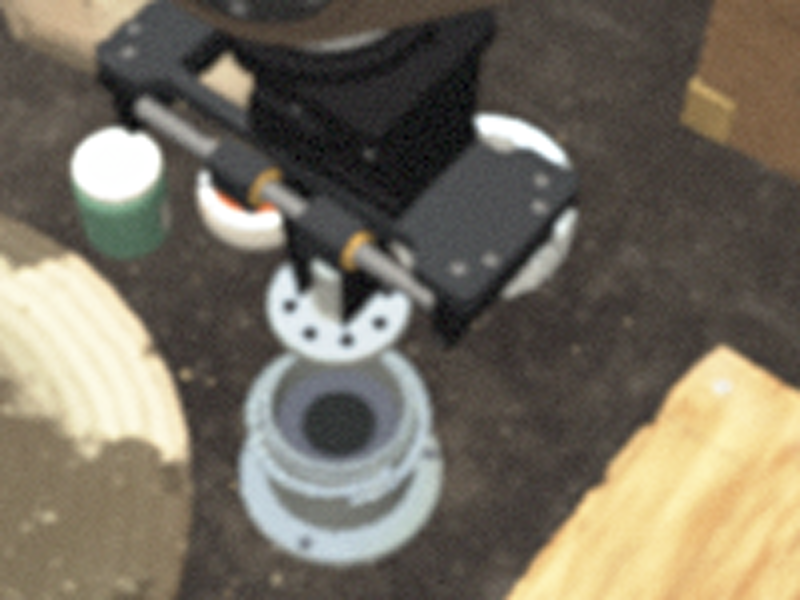

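View pics/side5.png

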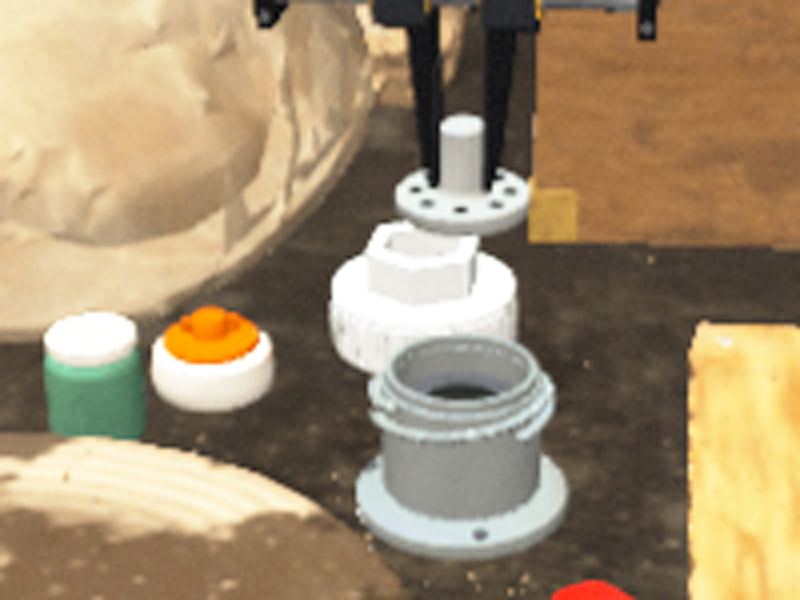

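```bash
cat > fit2.py <<'E'
import fit
from fit import *
E
sed -i 's/^fit(\[/#&/; s/^cen(/#&/; s/^ (si/# (si/' fit.py
python3 - <<'E'
from fit import *
O.update({"scene":(180,150,4),"side":(180,150,4)})
fit([(sc,"l",266,156.8,30),(sc,"r",411,156.8,30),(sc,"b",364,148,30),(si,"l",395,154,30),(si,"r",531,154,30),(si,"b",235,148,30)],[502,376])
im=cv2.imread("pics/w5.png")[:,:,::-1]
crop({"img":im},"w5c.png",200,130,160,120,5)
E
```

```text
[504.4 372.6] [ 0.6 -0.4 -0.3 -0.  -0.   0.9]
   scene [503.9 373.2]
   side [505.6 369. ]
```

View pics/w5c.png

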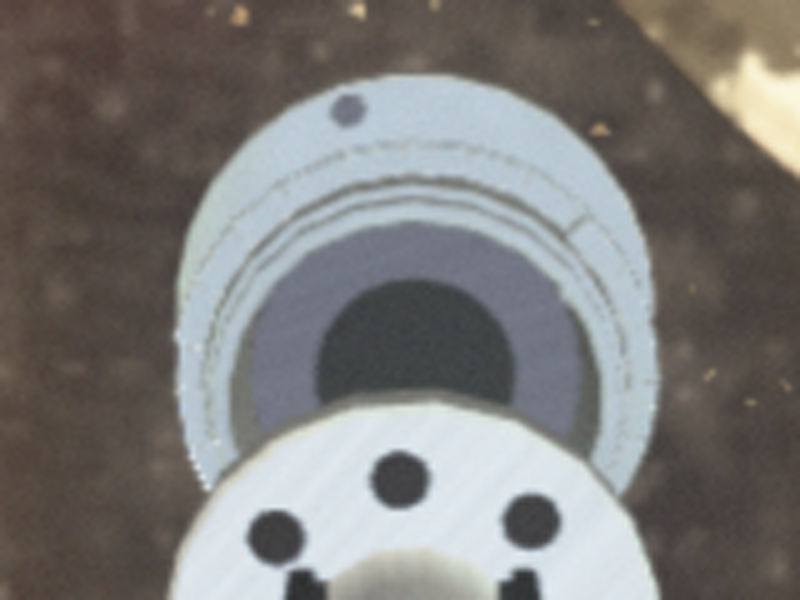

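Run:
```python
from h import *
from scipy.optimize import least_squares
c=read_camera("wrist"); s=state(); print(s['eef_pos'],s['tcp_rot'])
a=np.linspace(0,2*np.pi,180)
def ex(x,y,z,R):
    P=np.array([pr(c,[x+R*np.cos(t),y+R*np.sin(t),z],True) for t in a]); return P[:,0].min(),P[:,0].max(),P[:,1].min()
k=lambda v,o:o+v/5-.4
m=[k(231,200),k(602,200),k(221,130)]
r=least_squares(lambda p:np.array(ex(p[0],p[1],72,31.5))-m,[503,376]);print("bore",r.x,r.fun)
r=least_squares(lambda p:[ex(p[0],p[1],12,50)[2]-k(73,130),p[0]-503],[503,376]);print("foot",r.x)
m=[k(172,200),k(662,200),k(400,130)]
r=least_squares(lambda p:np.array(ex(p[0],p[1],156.8,30))-m,[503,376]);print("die",r.x,r.fun)
for z in (65.5,72):
  q=bpw(c,k(580,200),k(222,130),z)
  for cx,cy in ((503,376.5),): print("thread",z,q,np.degrees(np.arctan2(q[1]-cy,q[0]-cx)),np.hypot(q[1]-cy,q[0]-cx))
q=bpw(c,k(573,200),k(236,130),65.5);print(q,np.degrees(np.arctan2(q[1]-cy,q[0]-cx)),np.hypot(q[1]-cy,q[0]-cx))
```

```text
[502.41163604 375.94544062 177.11769747] [ 3.14106805e+00 -2.54630060e-03  1.80098542e+00]
bore [501.62187976 379.94127656] [-0.23535623  0.23555968  0.01535261]
foot [503.         380.50264277]
die [502.25346365 376.5593833 ] [-0.83202759  0.83473415  0.09406882]
thread 65.5 [521.38984704 415.66129444  65.5       ] 64.84560584237263 43.264228369348146
thread 72 [520.44782838 416.67849993  72.        ] 66.52672633090714 43.80340821886023
[520.8414054  413.06033091  65.5       ] 63.987669768032106 40.68136604290438
```

```bash
python3 -c "
from st import *; tgt(501.6,379.4,110)"
```

```text
t 5.45 pos [502.4 375.9 177.1] rpy [ 3.1411e+00 -2.5000e-03  1.8010e+00] j [0.54 0.55 1.61 0.   0.98 0.3 ] F [ 0.3  0.5 -1.4] M [ 0.01 -0.01 -0.06] op 0.2
tx 3.5 ty -0.0 tz 67.1
```

Request:
play_rows([
  [0.0035, 0, 0.01, 0, -0.0025, 0, 10],
  [0, 0, 0.015, 0, 0, 0, 10],
  [0, 0, 0.015, 0, 0, 0, 10],
  [0, 0, 0.015, 0, 0, 0, 10],
  [0, 0, 0.005, 0, 0, 0, 10],
  [0, 0, 0, 0, 0, 0, 10],
])

```text
t: 6.05
eef_pos: [501.1, 378.8, 113.3]
tcp_rot: [3.141, 0.001, 1.8]
ft_force: [1.2, 0.1, -1.6]
opening: 0.202
```

```bash
python3 -c "
from st import *; tgt(501.6,379.4,110)
c=read_camera('wrist');crop(c,'w6.png',200,180,160,120,5)
for n in ['scene','side']:
    d=read_camera(n);crop(d,n+'6.png',190,180,160,100,5)
"
```

```text
t 6.05 pos [501.1 378.8 113.3] rpy [3.1409e+00 5.0000e-04 1.7995e+00] j [ 0.54  0.62  1.66 -0.    0.86  0.31] F [ 1.2  0.1 -1.6] M [ 0.02 -0.04  0.  ] op 0.202
tx 0.5 ty 0.6 tz 3.3
```

View pics/w6.png

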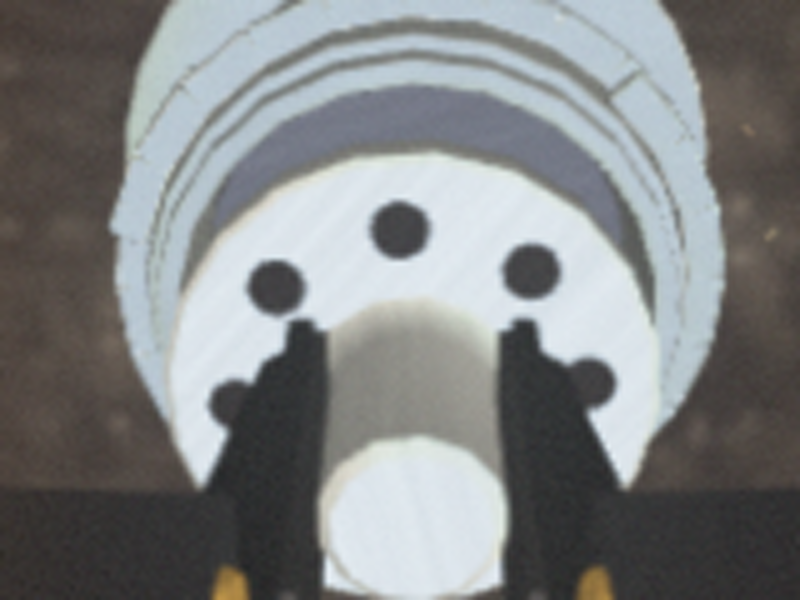

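View pics/scene6.png

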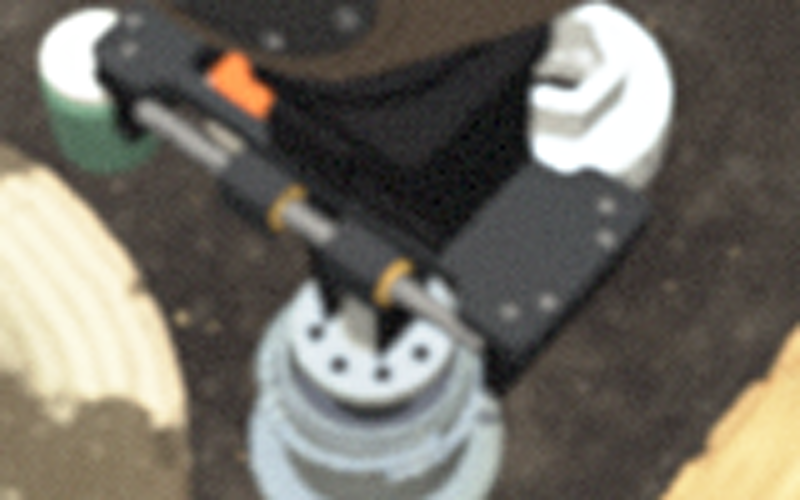

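View pics/side6.png

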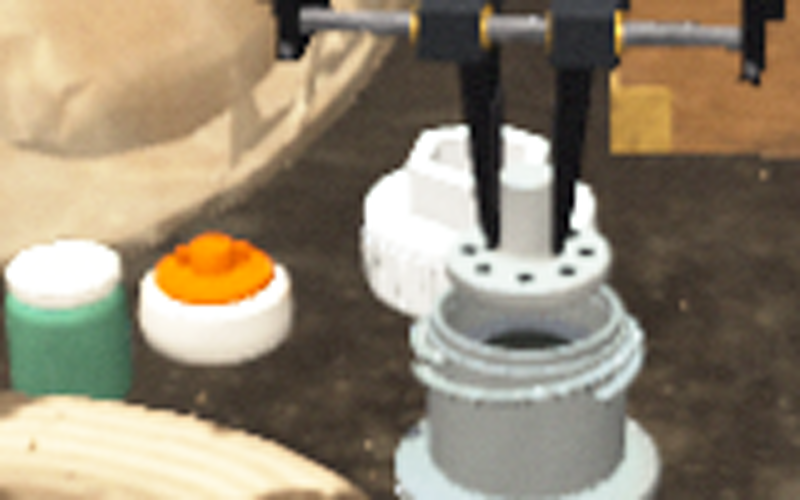

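```bash
cat > ov.py <<'E'
from h import *
def ov(c,img,off,s,L,name):
    im=img.copy()
    for (x,y,z,R,col) in L:
        P=np.array([(pr(c,[x+R*np.cos(t),y+R*np.sin(t),z],True)-off+.4)*s for t in np.linspace(0,2*np.pi,200)])
        cv2.polylines(im,[P.astype(np.int32)],True,col,1)
    cv2.imwrite("pics/"+name,im)
E
python3 - <<'E'
from ov import *
c=read_camera("wrist"); s=state();print(s['eef_pos'])
im=cv2.imread("pics/w6.png")
ov(c,im,np.array([200,180]),5,[(501.6,380.2,72,31.5,(0,0,255)),(501.6,380.2,72,35,(0,0,255)),(501.1,379.2,93.7,30,(0,255,0))],"w6o.png")
E
```

```text
[501.70242217 379.10584595 114.8707371 ]
```

View pics/w6o.png

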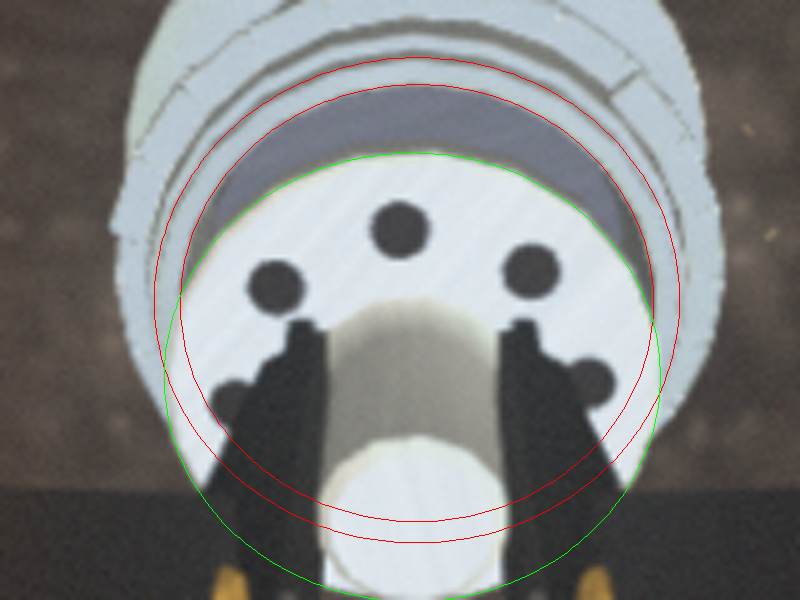

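Request:
play_rows([
  [0.0007, 0, 0.006, 0, 0, 0, 10],
  [0, 0, 0.005, 0, 0, 0, 10],
  [0, 0, 0, 0, 0, 0, 10],
])

```text
t: 6.55
eef_pos: [502.0, 380.1, 104.3]
tcp_rot: [3.136, -0.001, 1.8]
ft_force: [-0.5, -0.8, -1.5]
opening: 0.198
```

```bash
python3 -c "
from st import *; tgt(501.6,379.8,100)"
```

```text
t 6.55 pos [502.  380.1 104.3] rpy [ 3.1363e+00 -1.0000e-03  1.7995e+00] j [ 0.54  0.64  1.67 -0.    0.83  0.32] F [-0.5 -0.8 -1.5] M [-0.01 -0.01  0.03] op 0.198
tx -0.2 ty -0.4 tz 4.3
```

Request:
play_rows([
  [-0.0003, -0.0004, 0.003, 0.005, 0, 0, 10],
  [0, 0, 0.003, 0, 0, 0, 10],
  [0, 0, 0.002, 0, 0, 0, 10],
  [0, 0, 0, 0, 0, 0, 10],
])

```text
t: 6.95
eef_pos: [501.6, 379.7, 95.5]
tcp_rot: [-3.141, -0.001, 1.8]
ft_force: [-0.1, 0.2, -2.3]
opening: 0.201
```

```bash
python3 -c "
from st import *; tgt(501.6,379.8,90)"
```

```text
t 6.95 pos [501.6 379.7  95.5] rpy [-3.1413e+00 -1.0000e-03  1.7996e+00] j [0.54 0.65 1.67 0.   0.82 0.31] F [-0.1  0.2 -2.3] M [ 0.01 -0.05 -0.02] op 0.201
tx 0.1 ty -0.0 tz 5.5
```

Request:
play_rows([
  [0, 0, 0.004, 0, 0, 0, 10],
  [0, 0, 0.003, 0, 0, 0, 10],
  [0, 0, 0.001, 0, 0, 0, 10],
  [0, 0, 0, 0, 0, 0, 10],
])

```text
t: 7.35
eef_pos: [501.7, 379.8, 86.8]
tcp_rot: [-3.141, -0.001, 1.799]
ft_force: [0.5, 0.5, -1.8]
opening: 0.206
```

Request:
play_rows([
  [0, 0, 0.0015, 0, 0, 0, 10],
  [0, 0, 0, 0, 0, 0, 10],
])

```text
t: 7.55
eef_pos: [501.7, 379.8, 85.2]
tcp_rot: [-3.141, -0.001, 1.8]
ft_force: [-0.2, -0.5, -1.7]
opening: 0.205
```

Request:
play_rows([
  [0, 0, 0.001, 0, 0, 0, 10],
  [0, 0, 0, 0, 0, 0, 10],
])

```text
t: 7.75
eef_pos: [501.7, 379.8, 84.2]
tcp_rot: [-3.142, -0.001, 1.8]
ft_force: [-0.3, -0.0, -1.7]
opening: 0.2
```

Request:
play_rows([
  [0, 0, 0.001, 0, 0, 0, 10],
  [0, 0, 0, 0, 0, 0, 10],
])

```text
t: 7.95
eef_pos: [501.8, 379.8, 83.3]
tcp_rot: [3.141, -0.001, 1.8]
ft_force: [0.7, 0.1, -2.2]
opening: 0.205
```

Request:
play_rows([
  [0, 0, 0.001, 0, 0, 0, 10],
  [0, 0, 0, 0, 0, 0, 10],
])

```text
t: 8.15
eef_pos: [501.9, 379.9, 82.4]
tcp_rot: [3.141, -0.001, 1.8]
ft_force: [-1.4, -0.1, 0.2]
opening: 0.202
```

Request:
play_rows([
  [0, 0, 0.0005, 0, 0, 0, 10],
  [0, 0, 0, 0, 0, 0, 30],
  [0, 0, 0, 0, 0, 0, 32],
  [0, 0, 0, 0, 0, 0, 32],
  [0, 0, 0, 0, 0, 0, 32],
])

```text
t: 8.65
eef_pos: [502.2, 380.1, 82.4]
tcp_rot: [3.14, -0.002, 1.8]
ft_force: [-0.2, 0.1, -0.0]
opening: 0.319
```

Request:
play_rows([
  [0, 0, -0.01, 0, 0, 0, 32],
  [0, 0, -0.015, 0, 0, 0, 34],
  [0, 0, -0.03, 0, 0, 0, 80],
  [0, 0, -0.03, 0, 0, 0, 95],
  [-0.03, 0, -0.03, 0, 0, 0, 95],
  [-0.03, 0, 0, 0, 0, 0, 95],
  [0, 0, 0, 0, 0, 0, 95],
])

```text
t: 9.35
eef_pos: [515.8, 320.4, 205.8]
tcp_rot: [3.138, -0.001, 1.802]
ft_force: [0.4, 0.7, -1.5]
opening: 0.702
```

```bash
python3 -c "
from st import *; tgt(579,226,130)
c=read_camera('wrist');cv2.imwrite('pics/w7.png',c['img'][:,:,::-1]);crop(c,'w7c.png',200,50,200,150,4)"
```

```text
t 9.35 pos [515.8 320.4 205.8] rpy [ 3.1381e+00 -1.3000e-03  1.8016e+00] j [0.45 0.49 1.63 0.   1.02 0.22] F [ 0.4  0.7 -1.5] M [-0.01  0.03  0.07] op 0.702
tx -106.4 ty 39.9 tz 75.8
```

View pics/w7.png

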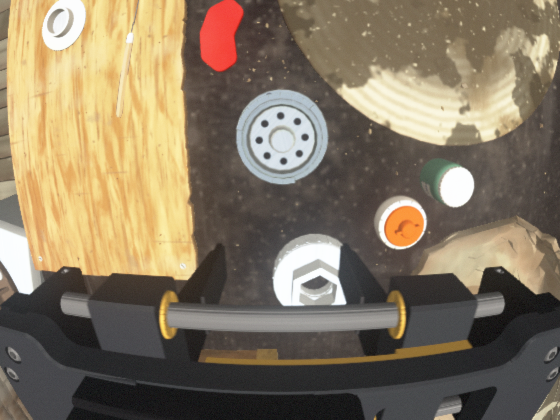

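View pics/w7c.png

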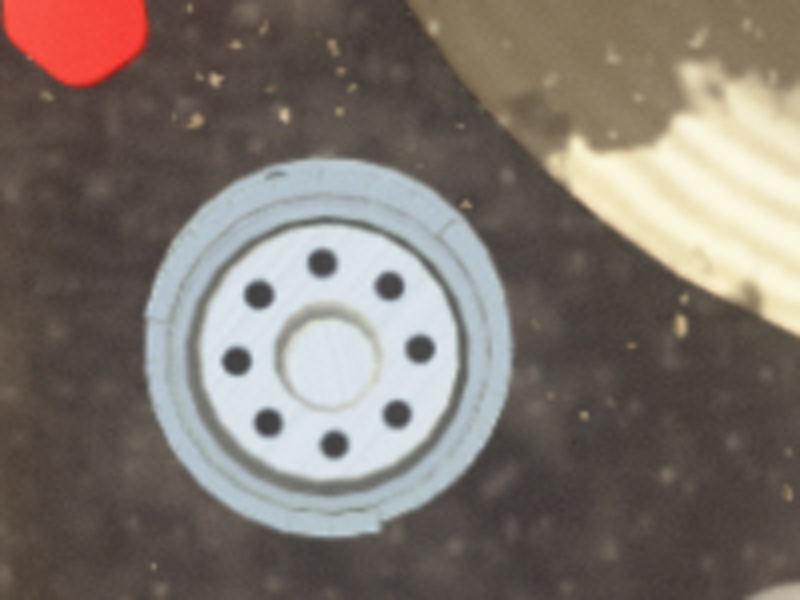

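Run:
```python
from h import *
c=read_camera("wrist"); s=state();print(s['t'],s['eef_pos'])
f=lambda u,v,z:bpw(c,200+u/4-.4,50+v/4-.4,z)[:2]
P=[f(450,228,65.5),f(381,523,65.5),f(155,319,65.5)]
for q in P:
    for o in ([501.6,380.2],[502,378.5]):
        d=q-o; print(q,np.hypot(*d),np.degrees(np.arctan2(d[1],d[0])))
print("boss",f(330,356,95),"disc",f(330,353,63.5))
Q=np.array([f(147,350,64),f(513,350,64),f(329,157,64),f(329,537,64)]);print(Q,(Q[0]+Q[1])/2,(Q[2]+Q[3])/2)
```

```text
9.45 [515.51872477 322.53047964 205.40734529]
[521.29242637 416.86357396] 41.61741596624648 61.7592441988143
[521.29242637 416.86357396] 42.94137308094003 63.30290993895845
[522.28917027 346.77519637] 39.30978585709344 -58.24346304529903
[522.28917027 346.77519637] 37.65784905666984 -57.399600196598165
[461.02441581 381.47234184] 40.59552790739418 178.20394606282392
[461.02441581 381.47234184] 41.083248601790565 175.85106894532134
boss [501.1470131  384.06291891] disc [501.67077058 382.45167765]
[[460.55567305 373.96220323]
 [542.29287281 393.23729436]
 [491.09051664 426.27182535]
 [511.35242778 340.42185879]] [501.42427293 383.59974879] [501.22147221 383.34684207]
```

Request:
play_rows([
  [0, 0, 0, 0, 0, -0.145, 80],
  [0, 0, 0, 0, 0, -0.145, 80],
  [0, 0, 0, 0, 0, -0.145, 80],
  [0, 0, 0, 0, 0, -0.145, 80],
  [0, 0, 0, 0, 0, -0.145, 80],
  [0, 0, 0, 0, 0, -0.145, 80],
  [0, 0, 0, 0, 0, -0.145, 80],
  [0, 0, 0, 0, 0, 0, 80],
])

```text
t: 10.25
eef_pos: [512.2, 329.7, 203.0]
tcp_rot: [3.141, -0.003, 2.854]
ft_force: [-0.5, -0.2, -0.4]
opening: 0.799
```

```bash
python3 -c "
from st import *; tgt(579,226,130)
c=read_camera('wrist');cv2.imwrite('pics/w8.png',c['img'][:,:,::-1])"
```

```text
t 10.25 pos [512.2 329.7 203. ] rpy [ 3.1407e+00 -2.7000e-03  2.8536e+00] j [ 0.46  0.49  1.63  0.    1.02 -0.82] F [-0.5 -0.2 -0.4] M [ 0.07 -0.08 -0.03] op 0.799
tx -93.5 ty -80.5 tz 73.0
```

View pics/w8.png

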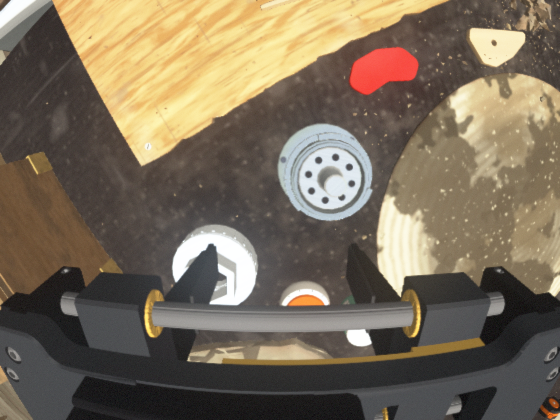

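Request:
play_rows([
  [-0.03, -0.027, 0, 0, 0, 0, 85],
  [-0.03, -0.027, 0, 0, 0, 0, 85],
  [-0.03, -0.024, 0.02, 0, 0, 0, 85],
  [0, 0, 0, 0, 0, 0, 85],
  [0, 0, 0, 0, 0, 0, 85],
])

```text
t: 10.8
eef_pos: [576.6, 229.0, 181.4]
tcp_rot: [3.141, -0.003, 2.83]
ft_force: [-0.7, 0.4, 0.3]
opening: 0.848
```

```bash
python3 -c "
from st import *; tgt(579,226,130)
c=read_camera('wrist');cv2.imwrite('pics/w9.png',c['img'][:,:,::-1])
d=read_camera('scene');cv2.imwrite('pics/s9.png',d['img'][:,:,::-1])"
```

```text
t 10.8 pos [576.6 229.  181.4] rpy [ 3.1406 -0.0035  2.8302] j [ 0.27  0.53  1.62  0.    0.99 -0.99] F [-0.7  0.4  0.3] M [ 0.08 -0.04 -0.03] op 0.848
tx -3.2 ty -2.2 tz 51.4
```

View pics/w9.png

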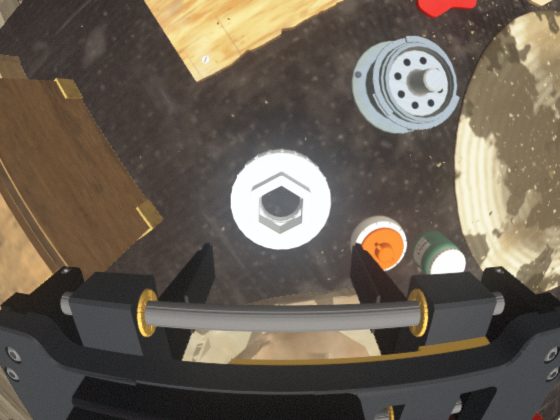

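View pics/s9.png

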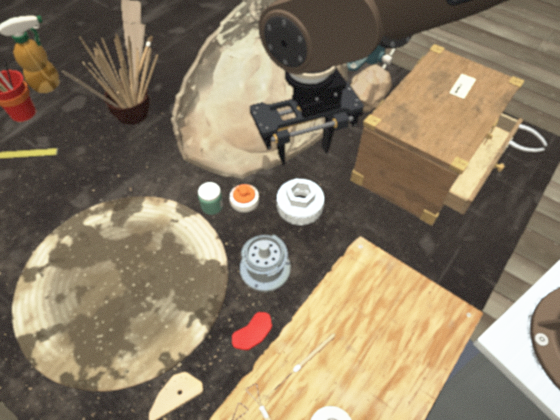

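Run:
```python
from h import *
c=read_camera("wrist"); s=state();print(s['eef_pos'])
for z in (0,50,100,150): print("bag",z,bpw(c,250,298,z)[:2].round(),bpw(c,340,290,z)[:2].round(),"chest",bpw(c,160,222,z)[:2].round())
im=cv2.imread("pics/w9.png")[:,:,::-1]; crop({"img":im},"w9c.png",210,140,140,115,5)
```

```text
[576.03628803 229.96775928 181.76935195]
bag 0 [689. 154.] [712. 261.] chest [565.  86.]
bag 50 [660. 169.] [680. 260.] chest [555. 111.]
bag 100 [632. 184.] [648. 260.] chest [544. 137.]
bag 150 [603. 199.] [616. 259.] chest [534. 162.]
```

View pics/w9c.png

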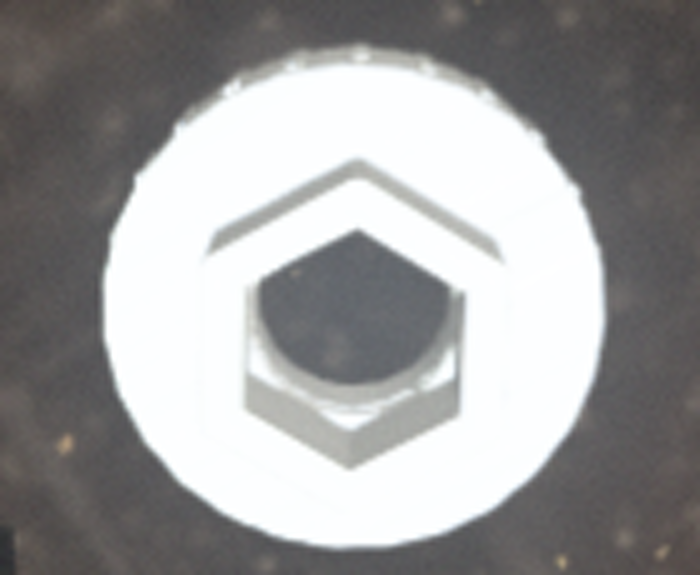

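Run:
```python
from h import *
from st import tgt
c=read_camera("wrist"); s=state();print(s['eef_pos'],s['tcp_rot'])
f=lambda u,v,z:bpw(c,210+u/5-.4,140+v/5-.4,z)[:2]
for a,b in [((247,285),(243,410)),((464,293),(459,413)),((203,255),(203,430)),((357,180),(203,255)),((357,180),(505,262)),((359,230),(247,290)),((359,230),(466,295))]:
    e=f(*a,57)-f(*b,57); print((np.degrees(np.arctan2(e[1],e[0]))+90)%60)
print("flange c",(f(104,305,33)+f(606,305,33))/2,(f(357,66,33)+f(352,548,33))/2)
Q=np.array([f(*p,57) for p in [(357,180),(203,255),(505,262)]])
v=(f(359,230,57)+f(351,468,57))/2; w=(f(245,345,57)+f(462,350,57))/2;print("hexin",v,w,(f(203,345,57)+f(505,350,57))/2)
tgt(578.5,226.5,49)
```

```text
[576.0515465  230.06961329 181.93058494] [ 3.14022360e+00 -2.78335562e-03  2.83494257e+00]
9.486154362853682
11.167189270136873
10.8267228557456
8.625584130236291
13.126637363757794
11.095736219640145
10.594432178761508
flange c [574.55034632 229.7676693 ] [576.88085731 228.91802694]
hexin [576.76237942 229.15261195] [575.94395527 229.15169342] [575.96911472 229.237459  ]
t 11.0 pos [576.1 230.1 181.9] rpy [ 3.1402e+00 -2.8000e-03  2.8349e+00] j [ 0.27  0.53  1.62  0.    0.99 -0.99] F [ 0.1  0.3 -0.5] M [ 0.06 -0.1  -0.  ] op 0.851
tx -3.4 ty -2.7 tz 132.9
```

Request:
play_rows([
  [-0.001, -0.001, 0.02, 0.001, -0.003, 0.03, 85],
  [0, 0, 0.025, 0, 0, 0, 85],
  [0, 0, 0.02, 0, 0, 0, 85],
  [0, 0, 0, 0, 0, 0, 85],
])

```text
t: 11.4
eef_pos: [575.8, 233.2, 117.9]
tcp_rot: [3.138, 0.004, 2.806]
ft_force: [0.5, -0.3, -0.5]
opening: 0.852
```

```bash
python3 -c "
from st import *; tgt(576.8,228.8,49)
c=read_camera('wrist');crop(c,'w10.png',160,150,240,180,3.3)
d=read_camera('side');crop(d,'d10.png',100,100,300,200,2.6)"
```

```text
t 11.4 pos [575.8 233.2 117.9] rpy [3.1382 0.0042 2.8063] j [ 0.28  0.61  1.68  0.    0.85 -0.96] F [ 0.5 -0.3 -0.5] M [ 0.09 -0.03  0.02] op 0.852
tx -2.4 ty -3.8 tz 68.9
```

View pics/w10.png

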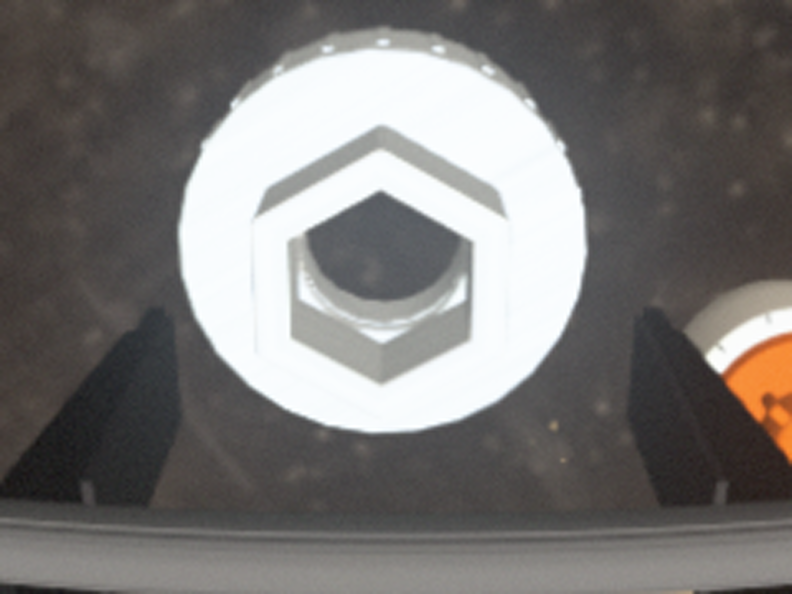

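View pics/d10.png

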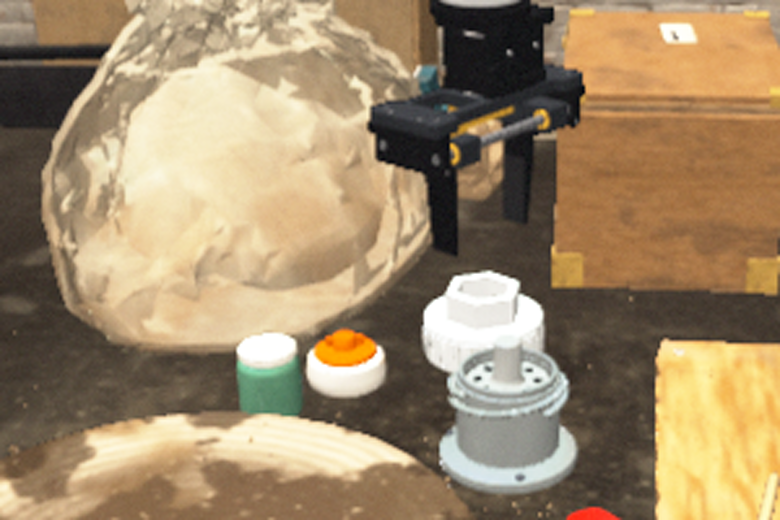

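Run:
```python
from h import *
from st import tgt
c=read_camera("wrist")
f=lambda u,v,z:bpw(c,160+u/3.3-.35,150+v/3.3-.35,z)[:2]
a=(f(380,190,57)+f(381,383,57))/2; b=(f(253,285,57)+f(508,288,57))/2; d=(f(180,240,33)+f(587,240,33))/2; e=(f(382,49,33)+f(382,433,33))/2
print(a,b,d,e); m=(a+e)/2; tgt(m[0],m[1],80)
```

```text
[579.25789763 228.02141156] [578.54609957 228.24222532] [576.4796059  229.25678566] [579.5339714  227.86764342]
t 11.55 pos [577.3 233.2 120.8] rpy [3.1357 0.0079 2.8062] j [ 0.28  0.6   1.68  0.    0.85 -0.96] F [ 0.1 -0.7  0.2] M [ 0.11 -0.05 -0.02] op 0.85
tx -3.7 ty -4.2 tz 40.8
```

Request:
play_rows([
  [-0.0028, -0.0043, 0.005, 0.006, 0.008, 0, 85],
  [0, 0, 0.015, 0, 0, 0, 85],
  [0, 0, 0.015, 0, 0, 0, 85],
  [0, 0, 0, 0, 0, 0, 85],
])

```text
t: 11.95
eef_pos: [579.9, 228.3, 86.5]
tcp_rot: [3.139, 0.004, 2.806]
ft_force: [0.3, -0.5, -0.7]
opening: 0.848
```

```bash
python3 -c "
from st import *; tgt(578.5,228.2,49)
c=read_camera('wrist');crop(c,'w11.png',160,150,240,180,3.3)"
```

```text
t 11.95 pos [579.9 228.3  86.5] rpy [3.1392 0.0036 2.8061] j [ 0.27  0.65  1.7  -0.    0.79 -0.97] F [ 0.3 -0.5 -0.7] M [ 0.08 -0.02 -0.02] op 0.848
tx 1.3 ty -0.5 tz 37.5
```

View pics/w11.png

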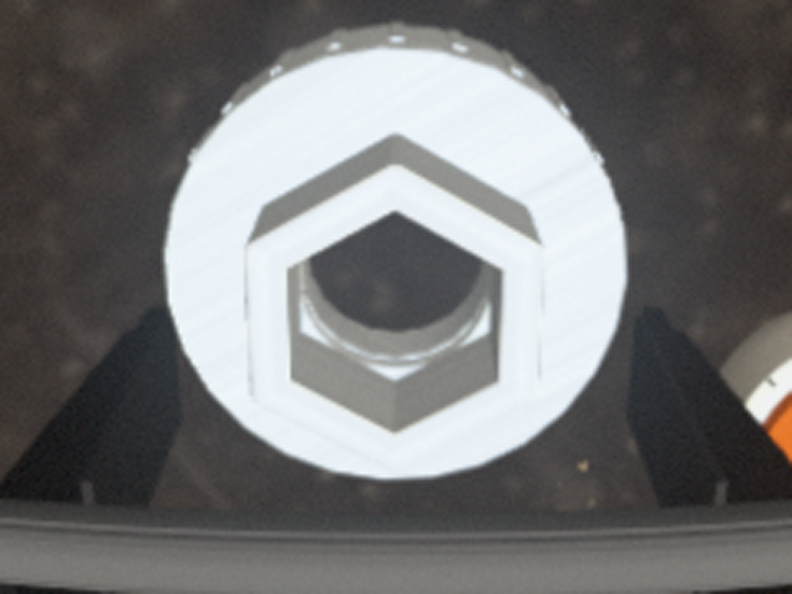

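Run:
```python
from h import *
from st import tgt
c=read_camera("wrist")
f=lambda u,v,z:bpw(c,160+u/3.3-.35,150+v/3.3-.35,z)[:2]
a=(f(395,211,57)+f(395,433,57))/2; b=(f(248,320,57)+f(542,320,57))/2; e=(f(395,47,33)+f(395,479,33))/2
print(a,b,e); m=(a+e)/2; tgt(m[0],m[1],49)
```

```text
[578.02247099 228.06997343] [576.77339727 228.49268021] [577.82456071 227.99313048]
t 12.05 pos [580.6 228.5  88.1] rpy [3.1381 0.0051 2.8062] j [ 0.27  0.65  1.69 -0.    0.79 -0.97] F [ 1.  -0.4 -0.3] M [ 0.06 -0.09  0.02] op 0.849
tx 2.3 ty -1.3 tz 39.1
```

Request:
play_rows([
  [0.0018, -0.0013, 0.01, 0.003, 0.005, 0, 80],
  [0, 0, 0.012, 0, 0, 0, 80],
  [0, 0, 0.01, 0, 0, 0, 80],
  [0, 0, 0, 0, 0, 0, 80],
])

```text
t: 12.45
eef_pos: [578.7, 227.9, 54.3]
tcp_rot: [3.14, 0.001, 2.806]
ft_force: [0.3, 0.4, 0.1]
opening: 0.803
```

```bash
python3 -c "
from st import *; tgt(578,228.1,49)"
```

```text
t 12.45 pos [578.7 227.9  54.3] rpy [3.1404e+00 1.0000e-03 2.8061e+00] j [ 0.27  0.7   1.72  0.    0.73 -0.97] F [0.3 0.4 0.1] M [ 0.1  -0.04  0.08] op 0.803
tx 0.7 ty -0.0 tz 5.3
```

Request:
play_rows([
  [0.0007, 0, 0.004, 0, 0, 0, 80],
  [0, 0, 0, 0, 0, 0, 70],
  [0, 0, 0, 0, 0, 0, 52],
  [0, 0, 0, 0, 0, 0, 52],
  [0, 0, 0, 0, 0, 0, 52],
])

```text
t: 12.95
eef_pos: [578.2, 228.2, 50.1]
tcp_rot: [3.14, 0.001, 2.806]
ft_force: [-0.1, 0.6, -2.3]
opening: 0.587
```

```bash
python3 -c "
from st import *; tgt(578,228.1,49)
c=read_camera('wrist');crop(c,'w12.png',160,150,240,180,3.3)"
```

```text
t 12.95 pos [578.2 228.2  50.1] rpy [3.1404e+00 1.1000e-03 2.8061e+00] j [ 0.27  0.7   1.72  0.    0.72 -0.97] F [-0.1  0.6 -2.3] M [ 0.1  -0.03 -0.02] op 0.587
tx 0.1 ty -0.2 tz 1.1
```

View pics/w12.png

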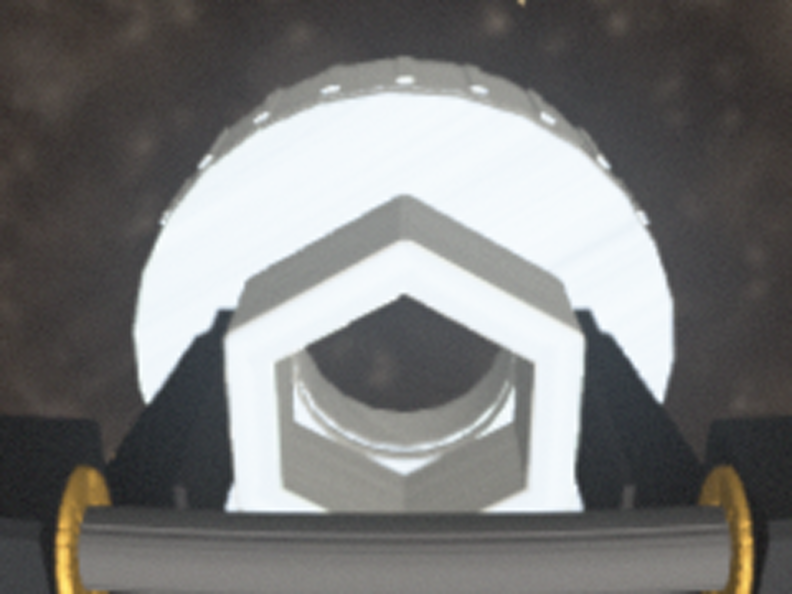

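Request:
play_rows([
  [0, 0, -0.03, 0, 0, 0, 52],
  [0, 0, -0.04, 0, 0, 0, 52],
  [0, 0, -0.04, 0, 0, 0, 52],
  [0, 0, -0.02, 0, 0, 0, 52],
  [0, 0, 0, 0, 0, 0, 52],
])

```text
t: 13.5
eef_pos: [577.2, 227.9, 183.5]
tcp_rot: [-3.141, -0.002, 2.806]
ft_force: [-0.0, 0.7, -1.9]
opening: 0.583
```

```bash
python3 -c "
from st import *; tgt(501.7,380,190)"
```

```text
t 13.5 pos [577.2 227.9 183.5] rpy [-3.1410e+00 -1.7000e-03  2.8061e+00] j [ 0.27  0.53  1.62  0.    0.99 -0.97] F [-0.   0.7 -1.9] M [ 0.13 -0.06  0.  ] op 0.583
tx 121.4 ty 118.7 tz -6.5
```

Request:
play_rows([
  [0.03, 0.03, -0.006, 0, 0, 0, 52],
  [0.03, 0.03, 0, 0, 0, 0, 52],
  [0.03, 0.03, 0, 0, 0, 0, 52],
  [0.03, 0.028, 0, 0, 0, 0, 52],
  [0, 0, 0, 0, 0, 0, 52],
])

```text
t: 14.0
eef_pos: [499.7, 382.0, 183.9]
tcp_rot: [-3.138, -0.005, 2.802]
ft_force: [-0.3, -1.3, -2.0]
opening: 0.592
```

Request:
play_rows([
  [0, 0, 0, 0, 0, -0.145, 52],
  [0, 0, 0, 0, 0, -0.145, 52],
  [0, 0, 0, 0, 0, -0.145, 52],
  [0, 0, 0, 0, 0, -0.145, 52],
  [0, 0, 0, 0, 0, -0.145, 52],
  [0, 0, 0, 0, 0, -0.145, 52],
  [0, 0, 0, 0, 0, -0.145, 52],
  [0, 0, 0, 0, 0, -0.14, 52],
])

```text
t: 14.8
eef_pos: [497.0, 378.7, 171.0]
tcp_rot: [3.135, -0.021, -2.287]
ft_force: [-1.1, -1.0, -2.3]
opening: 0.586
```

Request:
play_rows([
  [0, 0, 0, 0, 0, 0, 52],
  [0, 0, 0, 0, 0, 0, 52],
])

```text
t: 15.0
eef_pos: [496.7, 377.6, 168.5]
tcp_rot: [3.134, -0.024, -2.289]
ft_force: [-0.6, 0.3, -1.5]
opening: 0.59
```

```bash
python3 -c "
from st import *; tgt(501.7,380,190)
c=read_camera('wrist');cv2.imwrite('pics/w13.png',c['img'][:,:,::-1])
for n in ['scene','side']:
    d=read_camera(n);crop(d,n+'13.png',180,110,200,150,4)"
```

```text
t 15.0 pos [496.7 377.6 168.5] rpy [ 3.134  -0.0237 -2.2894] j [ 0.54  0.56  1.61  0.    1.   -1.88] F [-0.6  0.3 -1.5] M [ 0.23  0.01 -0.03] op 0.59
tx -5.1 ty -2.1 tz -21.5
```

View pics/w13.png

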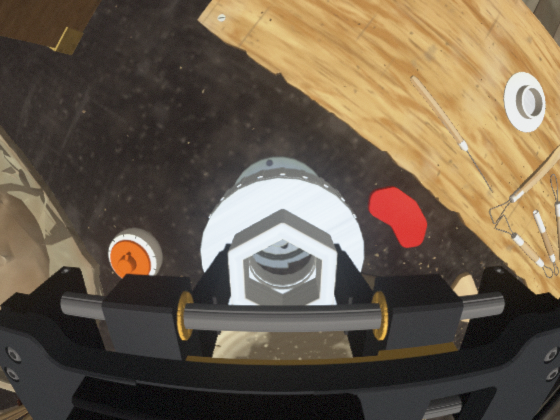

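View pics/side13.png

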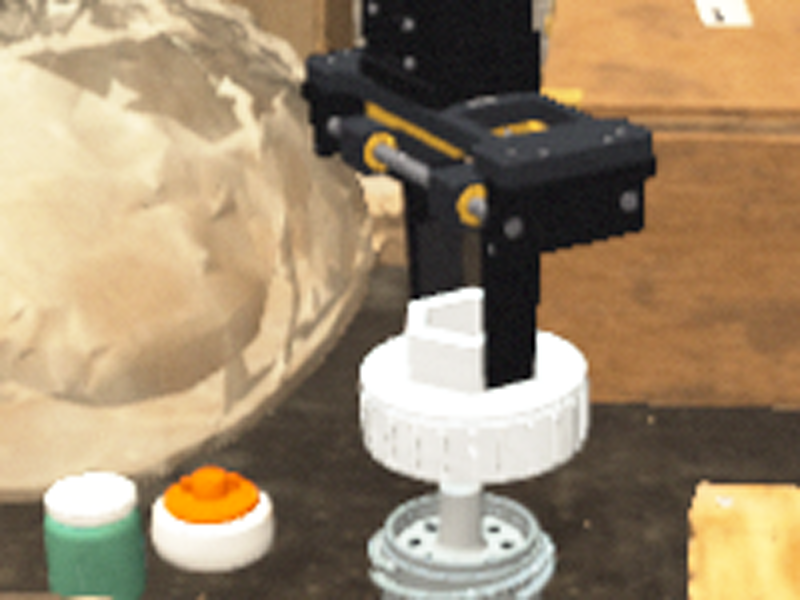

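View pics/scene13.png

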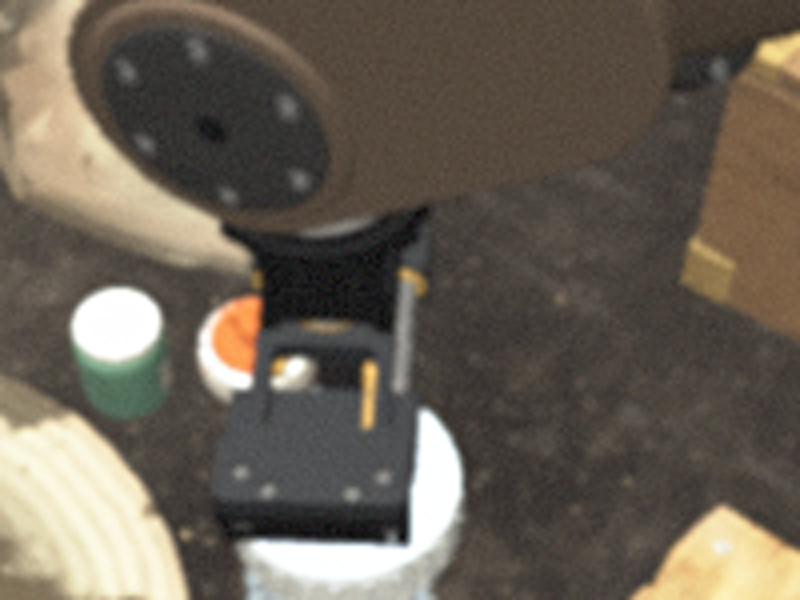

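Request:
play_rows([
  [-0.005, -0.002, 0, 0.008, -0.024, 0, 52],
  [0, 0, 0, 0, 0, 0, 52],
  [0, 0, 0, 0, 0, 0, 52],
])

```text
t: 15.45
eef_pos: [502.1, 380.6, 169.0]
tcp_rot: [-3.14, 0.004, -2.291]
ft_force: [0.7, 0.1, -2.1]
opening: 0.586
```

```bash
python3 -c "
from st import *; tgt(501.7,380,190)"
```

```text
t 15.45 pos [502.1 380.6 169. ] rpy [-3.1401  0.0038 -2.2914] j [ 0.54  0.56  1.61 -0.    0.97 -1.88] F [ 0.7  0.1 -2.1] M [ 0.15 -0.01 -0.03] op 0.586
tx 0.7 ty -0.0 tz -21.0
```

Request:
play_rows([
  [0.0003, 0, 0.01, -0.0015, 0.004, 0, 52],
  [0, 0, 0.01, 0, 0, 0, 52],
  [0, 0, 0, 0, 0, 0, 52],
])

```text
t: 15.75
eef_pos: [501.8, 380.3, 147.3]
tcp_rot: [3.141, -0.001, -2.292]
ft_force: [0.0, -0.8, -2.1]
opening: 0.584
```

```bash
python3 -c "
from st import *; tgt(501.9,380.2,150)
c=read_camera('wrist');crop(c,'w14.png',180,140,200,160,4)
d=read_camera('side');crop(d,'side14.png',220,190,150,112,5)
np.save('c14.npy',c,allow_pickle=True)"
```

```text
t 15.75 pos [501.8 380.3 147.3] rpy [ 3.1415e+00 -6.0000e-04 -2.2920e+00] j [ 0.54  0.58  1.63 -0.    0.93 -1.88] F [ 0.  -0.8 -2.1] M [ 0.14 -0.01  0.01] op 0.584
tx -0.0 ty -0.2 tz -2.7
```

View pics/w14.png

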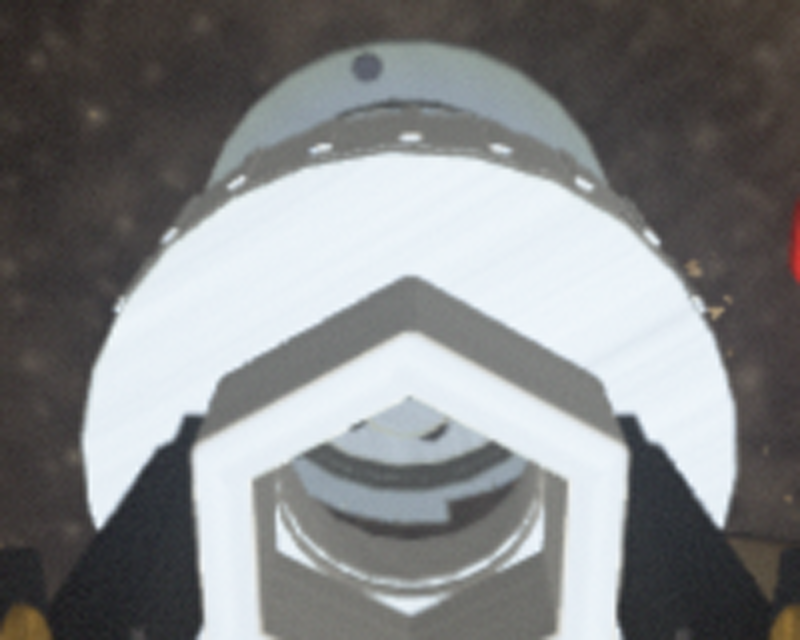

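View pics/side14.png

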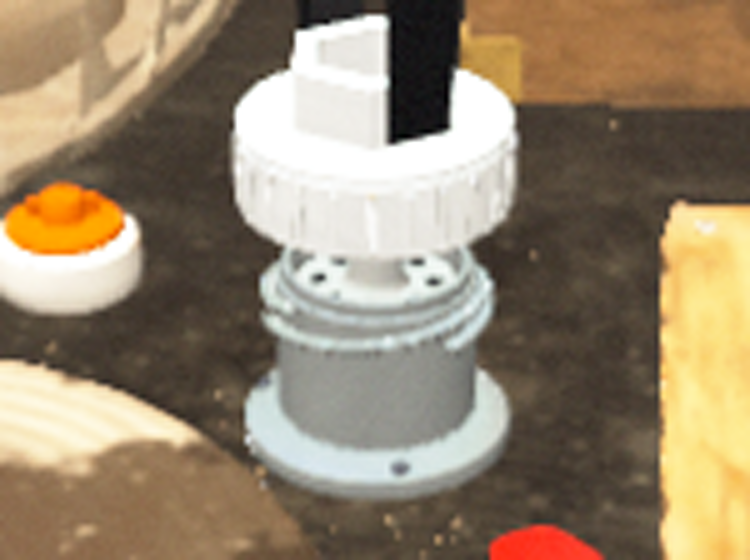

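Run:
```python
from fit import *
w=np.load('c14.npy',allow_pickle=True).item()
k=lambda v,o:o+v/4-.4
def ex(x,y,z,R):
    P=np.array([pr(w,[x+R*np.cos(t),y+R*np.sin(t),z],True) for t in a]); return P
def f(p): P=ex(*p,130.2,49.5);return [P[:,0].min()-k(83,180),P[:,0].max()-k(737,180),P[:,1].min()-k(152,140)]
r=least_squares(f,[502,380]);print("collar",r.x,r.fun)
def g(p):
    P=ex(*p,12,50); out=[P[:,1].min()-k(40,140)]
    for u,v in ((215,165),(600,160),(270,100),(560,104)):
        q=np.array([k(u,180),k(v,140)]); 
        c0=pr(w,[p[0],p[1],12],True)
        i=np.argmin(np.hypot(*(P-q).T)); out.append(np.hypot(*(P[i]-q))*np.sign(np.hypot(*(P[i]-c0))-np.hypot(*(q-c0))))
    return out
r=least_squares(g,[502,380],diff_step=1e-3);print("foot",r.x,np.round(r.fun,2))
O["side"]=(220,190,5)
def F(M):
    def f(p): return [ext(C["side"],p[0],p[1],z,R,k)-(v/5+(220 if k in"lr" else 190)-.4) for k,v,z,R in M]
    r=least_squares(f,[502,380]);print(r.x,np.round(r.fun,2))
F([("l",233,122,49.5),("r",518,122,49.5),("b",258,97.2,49.5)])
F([("l",244,6,50),("r",511,6,50),("b",497,0,50)])
F([("l",280,40,37),("r",476,40,37),("b",497,0,50)])
```

```text
collar [501.33771013 381.72065496] [-0.80192003  0.80249699  0.13830139]
foot [500.90032658 381.1522394 ] [ 1.12 -0.28  0.42  1.02 -0.19]
[504.83379471 375.08668083] [ 0.79 -0.78  0.16]
[504.3984915  374.79885623] [ 0.16 -0.16  0.03]
[504.2095984  374.50317395] [-0.33  0.33 -0.04]
```

Request:
play_rows([
  [0.0005, 0, 0.008, 0, 0, 0, 52],
  [0, 0, 0.008, 0, 0, 0, 52],
  [0, 0, 0.008, 0, 0, 0, 52],
  [0, 0, 0.003, 0, 0, 0, 52],
  [0, 0, 0, 0, 0, 0, 52],
])

```text
t: 16.45
eef_pos: [502.1, 380.3, 119.8]
tcp_rot: [-3.141, 0.002, -2.292]
ft_force: [-0.9, -0.0, -1.9]
opening: 0.584
```

```bash
python3 -c "
from st import *; tgt(501.5,379.9,112)"
```

```text
t 16.45 pos [502.1 380.3 119.8] rpy [-3.1408e+00  2.2000e-03 -2.2919e+00] j [ 0.54  0.62  1.65 -0.    0.87 -1.88] F [-0.9 -0.  -1.9] M [ 0.2  -0.01 -0.01] op 0.584
tx 0.7 ty 0.2 tz 7.8
```

Request:
play_rows([
  [0.0006, 0.0002, 0.002, 0, 0.002, 0, 52],
  [0, 0, 0.002, 0, 0, 0, 52],
  [0, 0, 0, 0, 0, 0, 52],
])

```text
t: 16.75
eef_pos: [501.7, 380.1, 115.7]
tcp_rot: [-3.141, 0.0, -2.292]
ft_force: [-0.1, 0.7, -1.0]
opening: 0.583
```

Request:
play_rows([
  [0, 0, 0.002, 0, 0, 0, 52],
  [0, 0, 0.001, 0, 0, 0, 52],
  [0, 0, 0, 0, 0, 0, 52],
])

```text
t: 17.05
eef_pos: [501.8, 380.2, 112.8]
tcp_rot: [-3.141, 0.001, -2.292]
ft_force: [0.2, 0.0, -2.3]
opening: 0.586
```

Request:
play_rows([
  [0, 0, 0.001, 0, 0, 0, 52],
  [0, 0, 0.001, 0, 0, 0, 52],
  [0, 0, 0, 0, 0, 0, 52],
])

```text
t: 17.35
eef_pos: [501.9, 380.2, 110.8]
tcp_rot: [-3.14, 0.001, -2.292]
ft_force: [-0.4, 0.6, -1.5]
opening: 0.589
```

Request:
play_rows([
  [0.0002, 0, 0.001, 0, 0, 0, 52],
  [0, 0, 0.001, 0, 0, 0, 52],
  [0, 0, 0, 0, 0, 0, 52],
])

```text
t: 17.65
eef_pos: [502.0, 380.3, 110.3]
tcp_rot: [-3.14, 0.003, -2.292]
ft_force: [-1.1, -0.1, -1.5]
opening: 0.592
```

Request:
play_rows([
  [0, 0, 0.001, 0, 0, 0, 52],
  [0, 0, 0.001, 0, 0, 0, 52],
  [0, 0, 0, 0, 0, 0, 52],
])

```text
t: 17.95
eef_pos: [502.1, 380.4, 110.3]
tcp_rot: [-3.14, 0.004, -2.292]
ft_force: [-1.4, -1.1, -0.2]
opening: 0.586
```

Request:
play_rows([
  [0, 0, 0.001, 0, 0.003, 0.1, 52],
  [0, 0, 0.001, 0, 0, 0.1, 52],
  [0, 0, 0, 0, 0, 0, 52],
])

```text
t: 18.25
eef_pos: [503.2, 380.4, 109.3]
tcp_rot: [-3.139, 0.004, -2.497]
ft_force: [-2.9, 0.9, 0.9]
opening: 0.583
```

```bash
python3 -c "
from st import *; tgt(501.7,380.1,105)"
```

```text
t 18.25 pos [503.2 380.4 109.3] rpy [-3.1387  0.0042 -2.4973] j [ 0.54  0.63  1.66 -0.    0.85 -1.67] F [-2.9  0.9  0.9] M [ 0.17  0.53 -0.06] op 0.583
tx 1.4 ty 0.6 tz 4.3
```

Request:
play_rows([
  [0.0012, 0.0005, 0.0005, -0.002, 0.004, 0.1, 52],
  [0, 0, 0.001, 0, 0, 0.12, 52],
  [0, 0, 0.001, 0, 0, 0.12, 52],
  [0, 0, 0, 0, 0, 0, 52],
])

```text
t: 18.65
eef_pos: [502.9, 380.1, 107.6]
tcp_rot: [-3.141, 0.003, -2.837]
ft_force: [-2.8, -0.1, 1.5]
opening: 0.586
```

```bash
python3 -c "
from st import *; tgt(501.7,380.1,105)"
```

```text
t 18.65 pos [502.9 380.1 107.6] rpy [-3.1407e+00  3.1000e-03 -2.8368e+00] j [ 0.54  0.63  1.66 -0.    0.84 -1.33] F [-2.8 -0.1  1.5] M [ 0.08  0.73 -0.19] op 0.586
tx 1.1 ty 0.3 tz 2.6
```

Request:
play_rows([
  [0.0015, 0.0003, 0.0005, 0, 0.003, 0.1, 52],
  [0.0003, 0, 0.001, 0, 0, 0.12, 52],
  [0.0003, 0, 0.001, 0, 0, 0.12, 52],
  [0, 0, 0, 0, 0, 0, 52],
])

```text
t: 19.05
eef_pos: [501.8, 380.6, 106.1]
tcp_rot: [3.14, 0.004, 3.115]
ft_force: [-1.9, -0.6, 2.5]
opening: 0.585
```

```bash
python3 -c "
from st import *; tgt(501.5,380.1,105)"
```

```text
t 19.05 pos [501.8 380.6 106.1] rpy [3.1403 0.0036 3.115 ] j [ 0.54  0.63  1.67 -0.    0.84 -1.  ] F [-1.9 -0.6  2.5] M [-0.07  0.25 -0.11] op 0.585
tx 0.3 ty -0.5 tz 1.1
```

Request:
play_rows([
  [0.0004, -0.0004, 0.0005, 0, 0.003, 0.12, 52],
  [0.0002, 0, 0.0012, 0, 0, 0.13, 52],
  [0.0002, 0, 0.0012, 0, 0, 0.13, 52],
  [0, 0, 0, 0, 0, 0, 52],
])

```text
t: 19.45
eef_pos: [502.5, 380.8, 104.3]
tcp_rot: [3.137, 0.003, 2.747]
ft_force: [-2.7, -1.7, 3.1]
opening: 0.585
```

```bash
python3 -c "
from st import *; tgt(501.5,380.1,105)"
```

```text
t 19.45 pos [502.5 380.8 104.3] rpy [3.1371 0.0033 2.7472] j [ 0.54  0.64  1.67  0.    0.83 -0.63] F [-2.7 -1.7  3.1] M [-0.13  0.46 -0.15] op 0.585
tx 0.7 ty -1.0 tz -0.7
```

Request:
play_rows([
  [0.0008, -0.0009, 0.0005, 0.004, 0.003, 0.12, 52],
  [0.0002, 0, 0.001, 0, 0, 0.13, 52],
  [0.0002, -0.0002, 0.001, 0, 0, 0.13, 52],
  [0, 0, 0, 0, 0, 0, 52],
])

```text
t: 19.85
eef_pos: [502.1, 380.9, 102.5]
tcp_rot: [3.138, 0.001, 2.38]
ft_force: [-1.9, -1.1, 3.2]
opening: 0.584
```

```bash
python3 -c "
from st import *; tgt(501.5,380.1,105)"
```

```text
t 19.85 pos [502.1 380.9 102.5] rpy [3.1376e+00 1.1000e-03 2.3803e+00] j [ 0.54  0.64  1.67  0.    0.83 -0.27] F [-1.9 -1.1  3.2] M [-0.36  0.6  -0.19] op 0.584
tx -0.1 ty -1.0 tz -2.5
```

Request:
play_rows([
  [0, -0.001, 0.0004, 0.004, 0.001, 0.1, 52],
  [0, 0, 0.0008, 0, 0, 0.1, 52],
  [0, 0, 0, 0, 0, 0, 52],
])

```text
t: 20.15
eef_pos: [501.8, 380.6, 101.6]
tcp_rot: [3.14, -0.0, 2.198]
ft_force: [-2.1, -0.9, 3.2]
opening: 0.585
```

```bash
python3 -c "
from st import *; tgt(501.5,380.1,105)"
```

```text
t 20.15 pos [501.8 380.6 101.6] rpy [ 3.1400e+00 -2.0000e-04  2.1984e+00] j [ 0.54  0.64  1.67  0.    0.83 -0.08] F [-2.1 -0.9  3.2] M [-0.25  0.33 -0.13] op 0.585
tx -0.2 ty -0.6 tz -3.4
```

Request:
play_rows([
  [0, -0.0006, 0.0006, 0.002, 0, 0.12, 52],
  [0, 0, 0.0008, 0, 0, 0.12, 52],
  [0, 0, 0, 0, 0, 0, 52],
])

```text
t: 20.45
eef_pos: [501.2, 380.4, 99.6]
tcp_rot: [-3.141, -0.001, 1.976]
ft_force: [-0.8, -0.3, 1.8]
opening: 0.588
```

```bash
python3 -c "
from st import *; tgt(501.5,380.1,105)"
```

```text
t 20.45 pos [501.2 380.4  99.6] rpy [-3.141e+00 -5.000e-04  1.976e+00] j [0.54 0.64 1.67 0.   0.83 0.14] F [-0.8 -0.3  1.8] M [-0.08 -0.16 -0.02] op 0.588
tx -0.4 ty 0.1 tz -5.4
```

Request:
play_rows([
  [0, 0, 0.0002, 0, 0, 0.12, 52],
  [0, 0, 0.0002, 0, 0, 0.12, 52],
  [0, 0, 0, 0, 0, 0, 52],
])

```text
t: 20.75
eef_pos: [501.4, 380.7, 99.5]
tcp_rot: [3.142, -0.001, 1.756]
ft_force: [-1.0, -1.1, 1.9]
opening: 0.59
```

```bash
python3 -c "
from st import *; tgt(501.5,380.1,105)"
```

```text
t 20.75 pos [501.4 380.7  99.5] rpy [ 3.1416e+00 -7.0000e-04  1.7558e+00] j [0.54 0.64 1.67 0.   0.83 0.36] F [-1.  -1.1  1.9] M [-0.11  0.04 -0.03] op 0.59
tx -0.6 ty -0.0 tz -5.5
```

Request:
play_rows([
  [-0.0003, 0, 0, 0, 0, 0.12, 52],
  [0, 0, 0, 0, 0, 0.12, 52],
  [0, 0, 0, 0, 0, 0, 52],
])

```text
t: 21.05
eef_pos: [501.5, 380.5, 99.6]
tcp_rot: [3.141, -0.001, 1.537]
ft_force: [-0.1, -0.3, 1.4]
opening: 0.588
```

Request:
play_rows([
  [0, 0, 0, 0, 0, 0.12, 52],
  [0, 0, 0, 0, 0, 0.08, 52],
  [0, 0, 0, 0, 0, 0, 52],
])

```text
t: 21.35
eef_pos: [501.6, 380.6, 99.6]
tcp_rot: [3.142, -0.001, 1.36]
ft_force: [-0.2, 0.3, 1.8]
opening: 0.585
```

```bash
python3 -c "
from st import *; tgt(501.5,380.1,105)"
```

```text
t 21.35 pos [501.6 380.6  99.6] rpy [ 3.1415e+00 -1.0000e-03  1.3598e+00] j [0.54 0.64 1.67 0.   0.83 0.75] F [-0.2  0.3  1.8] M [-0.09 -0.02  0.01] op 0.585
tx -0.5 ty 0.0 tz -5.4
```

Request:
play_rows([
  [0, 0, 0, 0, 0, 0.1, 52],
  [0, 0, 0, 0, 0, 0.04, 52],
])

```text
t: 21.55
eef_pos: [501.6, 380.5, 99.5]
tcp_rot: [3.142, -0.001, 1.235]
ft_force: [0.7, -1.3, 1.1]
opening: 0.586
```

```bash
python3 -c "
from st import *; tgt(501.5,380.1,105)"
```

```text
t 21.55 pos [501.6 380.5  99.5] rpy [ 3.1415e+00 -8.0000e-04  1.2347e+00] j [0.54 0.64 1.67 0.   0.83 0.88] F [ 0.7 -1.3  1.1] M [-0.18 -0.1   0.12] op 0.586
tx -0.4 ty 0.0 tz -5.5
```

Request:
play_rows([
  [0, 0, 0, 0, 0, 0.06, 52],
  [0, 0, 0, 0, 0, 0.06, 52],
])

```text
t: 21.75
eef_pos: [501.6, 380.2, 99.1]
tcp_rot: [3.141, -0.0, 1.13]
ft_force: [0.5, 0.8, 0.1]
opening: 0.587
```

```bash
python3 -c "
from st import *; tgt(501.5,380.1,105)"
```

```text
t 21.75 pos [501.6 380.2  99.1] rpy [ 3.1414 -0.      1.1303] j [ 0.54  0.64  1.67 -0.    0.83  0.98] F [0.5 0.8 0.1] M [-0.15 -0.21  0.28] op 0.587
tx -0.1 ty -0.0 tz -5.9
```

Request:
play_rows([
  [0, 0, 0.0004, 0, 0, 0.08, 52],
  [0, 0, 0.0004, 0, 0, 0.08, 52],
])

```text
t: 21.95
eef_pos: [501.8, 380.0, 98.5]
tcp_rot: [3.141, -0.0, 0.985]
ft_force: [0.5, -0.6, 4.1]
opening: 0.584
```

```bash
python3 -c "
from st import *; tgt(501.5,380.1,105)"
```

```text
t 21.95 pos [501.8 380.   98.5] rpy [ 3.1406 -0.      0.9848] j [ 0.54  0.64  1.67 -0.    0.83  1.13] F [ 0.5 -0.6  4.1] M [-0.21 -0.    0.41] op 0.584
tx -0.1 ty -0.3 tz -6.5
```

Request:
play_rows([
  [0, 0, 0.0004, 0, 0, 0.08, 52],
  [0, 0, 0.0004, 0, 0, 0.06, 52],
])

```text
t: 22.15
eef_pos: [501.9, 380.0, 98.0]
tcp_rot: [3.14, -0.0, 0.859]
ft_force: [-0.3, 0.3, 3.1]
opening: 0.588
```

```bash
python3 -c "
from st import *; tgt(501.5,380.1,105)"
```

```text
t 22.15 pos [501.9 380.   98. ] rpy [ 3.1398e+00 -3.0000e-04  8.5950e-01] j [ 0.54  0.64  1.67 -0.    0.83  1.26] F [-0.3  0.3  3.1] M [-0.08  0.06  0.54] op 0.588
tx -0.2 ty -0.4 tz -7.0
```

Request:
play_rows([
  [0, 0, 0.0003, 0, 0, 0.05, 52],
])

```text
t: 22.25
eef_pos: [502.0, 380.0, 97.8]
tcp_rot: [3.139, -0.001, 0.818]
ft_force: [-1.2, 0.6, 3.2]
opening: 0.587
```

```bash
python3 -c "
from st import *; tgt(501.5,380.1,105)"
```

```text
t 22.25 pos [502.  380.   97.8] rpy [ 3.1393e+00 -6.0000e-04  8.1770e-01] j [ 0.54  0.64  1.67 -0.    0.83  1.3 ] F [-1.2  0.6  3.2] M [-0.01  0.17  0.66] op 0.587
tx -0.3 ty -0.5 tz -7.2
```

Request:
play_rows([
  [0, 0, 0, 0, 0, 0, 52],
  [0, 0, 0, 0, 0, 0, 52],
  [0, 0, 0, 0, 0, 0, 52],
])

```text
t: 22.55
eef_pos: [502.0, 380.0, 97.9]
tcp_rot: [3.14, -0.001, 0.834]
ft_force: [-0.2, -0.4, 1.7]
opening: 0.589
```

```bash
python3 -c "
from st import *; tgt(501.5,380.1,105)"
```

```text
t 22.55 pos [502.  380.   97.9] rpy [ 3.1398e+00 -6.0000e-04  8.3370e-01] j [ 0.54  0.64  1.67 -0.    0.83  1.28] F [-0.2 -0.4  1.7] M [-0.08  0.02 -0.46] op 0.589
tx -0.3 ty -0.5 tz -7.1
```

Request:
play_rows([
  [0, 0, 0, 0, 0, 0.01, 56],
  [0, 0, 0, 0, 0, 0, 65],
  [0, 0, 0, 0, 0, 0, 75],
  [0, 0, 0, 0, 0, 0, 78],
])

```text
t: 22.95
eef_pos: [501.7, 379.8, 97.4]
tcp_rot: [3.14, 0.0, 0.829]
ft_force: [-0.4, 0.0, 0.3]
opening: 0.751
```

```bash
python3 -c "
from st import *; tgt(501.5,380.1,105)
c=read_camera('wrist');crop(c,'w15.png',160,150,240,180,3.3)"
```

```text
t 22.95 pos [501.7 379.8  97.4] rpy [3.1399e+00 5.0000e-04 8.2900e-01] j [ 0.54  0.65  1.67 -0.    0.83  1.29] F [-0.4  0.   0.3] M [ 0.05  0.08 -0.03] op 0.751
tx 0.1 ty -0.3 tz -7.6
```

View pics/w15.png

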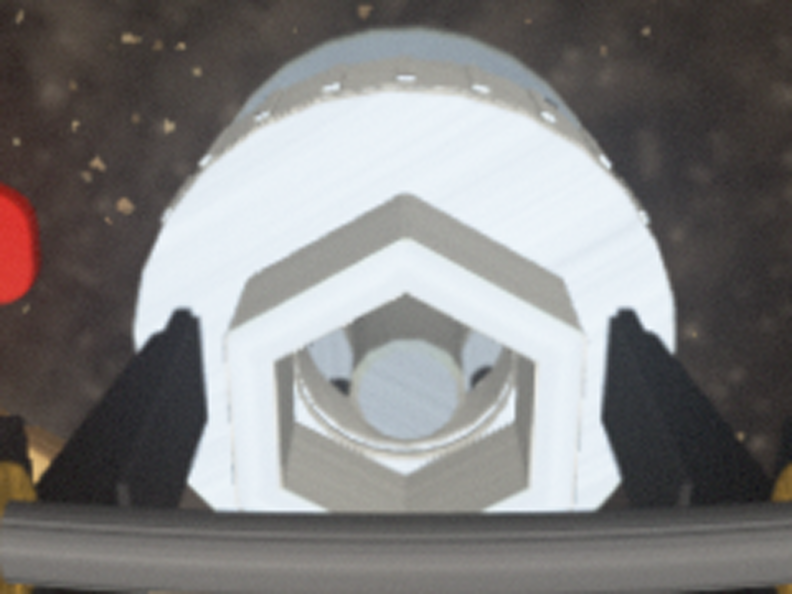

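Request:
play_rows([
  [0, 0, -0.01, 0, 0, 0, 85],
  [0, 0, -0.02, 0, 0, 0, 90],
  [0, 0, -0.04, 0, 0, 0, 90],
  [0, 0, -0.045, 0, 0, 0, 90],
  [-0.03, 0, -0.04, 0, 0, 0, 90],
  [-0.04, 0, 0, 0, 0, 0, 90],
  [0, 0, 0, 0, 0, 0, 90],
  [0, 0, 0, 0, 0, 0, 90],
])

```text
t: 23.8
eef_pos: [453.0, 327.3, 262.0]
tcp_rot: [3.139, -0.001, 0.831]
ft_force: [1.1, 0.3, 0.3]
opening: 0.899
```

```bash
python3 -c "
from st import *; tgt(501.5,380.1,105)
c=read_camera('wrist');cv2.imwrite('pics/w16.png',c['img'][:,:,::-1])
d=read_camera('side');crop(d,'side16.png',180,190,200,150,4)
d=read_camera('scene');cv2.imwrite('pics/s16.png',d['img'][:,:,::-1])"
```

```text
t 23.8 pos [453.  327.3 262. ] rpy [ 3.139e+00 -9.000e-04  8.306e-01] j [ 0.51  0.36  1.68 -0.    1.1   1.25] F [1.1 0.3 0.3] M [ 0.    0.02 -0.02] op 0.899
tx 71.6 ty 0.2 tz 157.0
```

View pics/w16.png

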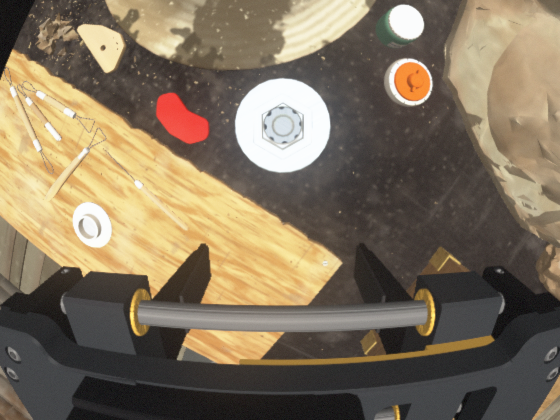

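View pics/side16.png

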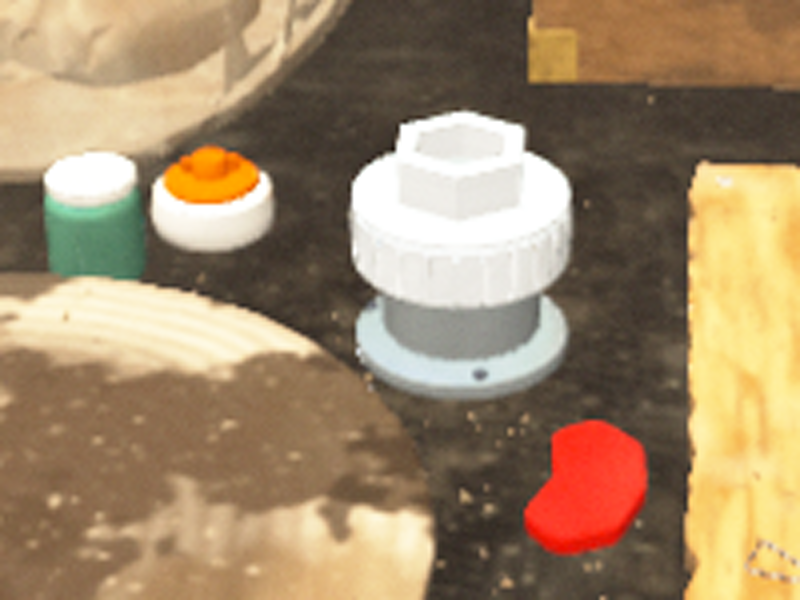

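View pics/s16.png

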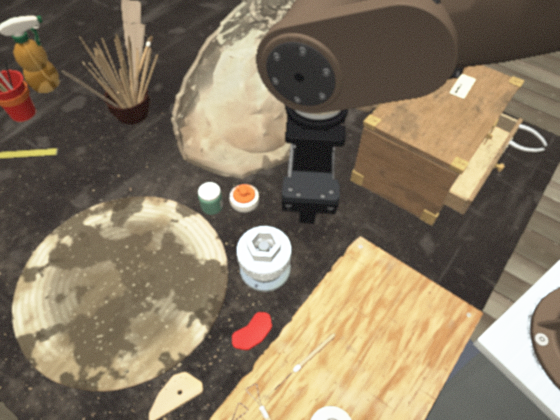

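The collar sits level and central on the barrel, with the die's boss visible through its hole. The jar, timer and kidney have not moved, and the arm is clear at z = 262 mm.

```bash
python3 -c "
from cell import *; print(job_done())"
```

```text
the job is handed in; nothing more can be done
None
```

The die is seated boss up in the barrel, and the collar is screwed down on it and snug. I handed the job in at about 24 s with the gripper open and well clear.

- **Die:** I lowered it into the bore until the seat pushed back with about 2 N, with the seat about 53 mm above the table, then let go. The pictures afterwards show it flat and central.
- **Collar:** I set it over the thread and turned it clockwise about 190° in all. It followed the 30 mm pitch, and the studs passed under the ridge starts. Clamping began about 75° after that.
- **Tightness:** I turned about 20–22° past first clamping. The turning moment rose through 0.28, 0.41 and 0.54 to 0.66 N m, inside the 0.3–0.8 band. From the turn and the drop, I estimate a clamping force of about 14 N, against the 8–32 N wanted.
- **Last pictures:** The collar is level and central, and the boss shows through its hole. The jar, timer and kidney are where they started.

Two readings disagreed with expectation:
- **Moment after stopping:** It read −0.46 N m because the gripper sprang back about 1° before I opened it. The neck was still lined up with the jaws afterwards, so any loosening was about 1° at most. I did not grip it again to re-check.
- **Fixed cameras:** They placed the barrel about 4 mm from where the arm found it. I used the wrist camera and the positions of the parts relative to each other instead.

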